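# Bolt the vial rack's sprung lid

### The job

Make the vial rack ready to carry: press its sprung clear lid gently down until it is shut and, while holding it down, slide the brass bolt into the keeper until its tip comes up firmly against the stop inside (a push of 10 to 20 N, felt rather than seen). Then let go, so that the bolt alone holds the lid shut. Never press lid or bolt against their stops with more than 25 N, and leave the other things on the table alone.

Things in the scene. Friction and masses are not known exactly. Their poses are not given: they have to be found in the camera images.
- rack: Fixed wooden rack, 140 (x) x 200 mm (y): six holes, three stoppered glass vials, an upright cheek at each y end, two hinge posts at +x, a hinged lid over it. Origin: centre of its underside. x points from the lid's free edge to the hinge, y along the bolt towards the keeper, z up.
- lid: Clear plate 146 x 200 x 8 mm, hinged at the rack's two posts, held up at about 0.2 rad by a spring. Origin on the hinge axis, mid-plate, 66 mm to +x and 90 mm up in the rack's frame; axes as the rack's when shut. Shut, it lies level on two cork pads that yield 1 mm per 10 N. Holding it shut takes about 5 N at the knob; let go unbolted, it springs up.
- lid_edge (a point): Middle of the lid's free edge (the lid's -x edge, 146 mm from the hinge), mid-thickness; 90 mm above the table when shut.
- bolt: Brass bar 12 (x) x 215 (y) x 8 mm on top of the lid, 121 mm from the hinge, its axis 11.5 mm above mid-plate. Slides to +y (to the keeper) in two steel staples (75 mm from the lid's middle, 7.5 mm above the axis); about 2.5 N friction, stays where left. Origin: on the bar's axis, 90 mm from its tip. A round knob, 16 mm in diameter, stands there, 4 to 40 mm above the axis.
- knob_top (a point): Centre of the top of the bolt's knob, 40 mm above the bolt's axis: the place to push or pinch from above. 141.5 mm above the table when the lid is shut.
- bolt_tip (a point): Middle of the bolt's flat end face (its +y end, 90 mm from the knob's axis). It butts against the keeper's face unless the lid is held down to within 1.5 mm of shut at the bolt.
- keeper: Wooden post, steel socket on top, 34 (x) x 62 (y) x 111 mm high, fixed at the rack's +y end, a few mm nearer or farther each time. Origin on the table; axes as the rack's. Socket: axis 101.5 mm up, mouth at y = -12 mm, play 1.5 mm above and 3 mm below the bolt. A hidden rubber-faced stop inside, set anew each time, ends the bolt's way 16 to 44 mm past the mouth; it yields 1.2 mm per 10 N.
- basalt: Bystander: black matte basalt weight, 68 mm wide, 38 mm high; origin at the centre of its underside.
- shell: Bystander: striped periwinkle shell, about 40 mm long, 25 mm high; origin on its underside.
- brush: Bystander: small brush with a dark wooden handle, 150 mm long, lying on the table.

How it is judged:
By the outcome, as a careful person would: the job done as asked, in the order asked, and still so for the second after the job is handed in, with the robot touching nothing.
It also fails if it takes over 67 s, if anything falls off the work surface, if the arm or the gripper's body presses on something with over 40 N, if the wrist force passes 120 N, or if a joint passes its speed limit or range.

### The arm

A 6-joint arm with a two-finger parallel gripper is mounted at the origin on the work surface. World frame = base frame: x ahead of the robot, y to its left, z up, the work surface at z = 0. Lengths are in m, angles in rad, forces in N, time in s.
With the tool pointing down it reaches from about 0.375 to 0.9 m from the base axis. Payload 3.1 kg.
Tool frame: the origin (TCP) lies on the centre line of the jaws, within the pads' length; the fingertips stand 8 mm ahead of it and the grasp point (between the pads) lies 11 mm behind it (robot.tip_extent is the distance from the TCP to the fingertips, in m); y points along the fingers, z is the direction in which the jaws open and shut, and the axes are right-handed (so a half turn about y gives the same grasp; the last joint's range is limited). The gripper opens to 87 mm and grips with 3 to 60 N. Pads are 19 mm wide; open, the fingers measure 117 mm over their backs; the gripper's body (75 mm by 190 mm) begins 51 mm behind the grasp point.
Start: joints at [-1.444, 0.527, 1.433, -0, 1.181, -0.178], TCP at [0.188, -0.596, 0.205] pointing down, gripper open.
Joint ranges: [-3.08, 3.08], [-0.75, 2.2], [0.22, 2.44], [-1.43, 4.57], [0, 2.65], [-2.85, 2.85]. Speed limits (rad/s): [2.79, 2.79, 3.14, 3.14, 3.14, 3.14].

### API

Orientations are given as a unit quaternion [x, y, z, w].
In Python, from rig import robot gives the robot as it stands.
- The arm moves only by the shell command python3 -m crank 'ROWS' [FORCE]. ROWS is JSON, a list that holds one entry, the list of rows, each a list of 7 numbers: the turn, a rotation vector about the tool's x, y, z in degrees, then the shift along the tool's x, y, z in m, then the opening in per cent of the stroke, from 0 (shut) to 100 (fully open). In form: [[[ax, ay, az, dx, dy, dz, gripper], ...]]. A call has exactly 5 rows; each row shifts and turns the commanded pose from where the row before left it, along the tool's axes as they then stand; what a row does not reach is not made up. A row lasts 1/8 s, in which the tool goes at most 62.5 mm and 10.7 degrees, less where a joint would pass 70% of its speed; a pose out of reach is approached as far as the arm can. A call with a gripper value outside its range is refused whole. The fingers move at their own pace and stop on an object; FORCE is the grip in N (left out, the last holds). Time passes only in rows, so rows that do not move let the fingers close, or fill a call up. It gives the time, the measured TCP pose, the force and the opening at its end, in the units of the state.
- robot.get_obs(): the state, without advancing time (a new reading comes with each control period).
- robot.camera(name): name is "scene" or "top"; returns a dict with "img" (480x640x3 uint8, red, green, blue), "K" (3x3 intrinsics, pixels), "dist_coeffs" ([k1, k2, p1, p2, k3] as OpenCV has them; the pictures are not rectified), "R" (3x3) and "t" (3): a world point X has camera coordinates R X + t. Camera axes: x right, y down, z forward; pixel columns grow to the right and rows downward; lengths in m; the calibration is good to about 2 mm. A picture is of the moment at which its call begins. There is no depth.
- robot.hand_in(): hands the job in, once; it reports no verdict.
Trained networks look in a picture, given as the dict that the camera call returned (one of the last four; its "shot" number tells which), for a name from the list of things; names that differ only in an ending like _2 or _b are one class to them, and where a whole thing is asked for, a point or a joint stands for the part that bears it (a point fixed in the world has none). Each returns a list of dicts, best first, with "conf" (0 to 1); they miss things now and then, are a little off and sometimes report something else, mostly with a low value. They report only what shows in the picture. A call takes as long as a camera call.
- robot.spot_in(picture, thing): "at" ([row, column] in pixels, amid what is visible of it).
The state is a dict: "time": time; "q": joint angles; "joint_velocities": joint speeds; "joint_torque": joint torques, N m; "position": TCP position; "tool_rot": TCP orientation; "ft_force": force on the tool from outside, world axes, zero at the start; "moment": the same for the moment, N m; "grip_width": finger opening in m.
Only numpy, scipy, OpenCV 4.12 (cv2) and the standard library are available. Lean on these libraries where they do the work, as an engineer would, in place of code of your own. Each camera call takes 0.05 s, during which the arm holds its last target.

## Working session

There is one attempt and no reset: what is moved stays moved. The work goes in short steps, Python scripts to look and compute and a shell command to move; the robot and the scene stay as the last step left them, time stands still between calls to the robot, and variables do not carry over. Pictures are saved under pics/ and viewed, and the job is handed in when it is done.

```bash
ls; mkdir -p pics; cat > h.py <<'E'
import cv2,numpy as np
from rig import robot
def shoot(n):
    p={}
    for c in ("scene","top"):
        p[c]=robot.camera(c); cv2.imwrite(f"pics/{n}_{c}.png",p[c]["img"][:,:,::-1])
    return p
def tri(pa,ua,pb,ub):
    # u=[row,col]
    P=[];U=[]
    for p,u in((pa,ua),(pb,ub)):
        x=cv2.undistortPoints(np.array([[[u[1],u[0]]]],float),np.array(p["K"]),np.array(p["dist_coeffs"])).reshape(2,1)
        P.append(np.c_[np.array(p["R"]),np.array(p["t"])]);U.append(x)
    X=cv2.triangulatePoints(P[0],P[1],U[0],U[1]).ravel();return X[:3]/X[3]
def atz(p,u,z):
    x=cv2.undistortPoints(np.array([[[u[1],u[0]]]],float),np.array(p["K"]),np.array(p["dist_coeffs"])).ravel()
    R=np.array(p["R"]);t=np.array(p["t"]).ravel();d=R.T@np.r_[x,1];c=-R.T@t
    return c+d*(z-c[2])/d[2]
def proj(p,X):
    r,_=cv2.projectPoints(np.array(X,float).reshape(-1,1,3),cv2.Rodrigues(np.array(p["R"]))[0],np.array(p["t"],float),np.array(p["K"]),np.array(p["dist_coeffs"]));return r.reshape(-1,2)[:,::-1]
E
python3 - <<'E'
from h import *
np.set_printoptions(precision=4,suppress=True)
p=shoot("a")
o=robot.get_obs()
for k in o: print(k,np.round(o[k],4))
for n in ("rack","lid","lid_edge","bolt","knob_top","bolt_tip","keeper","basalt","shell","brush"):
    s={}
    for c in p:
        r=robot.spot_in(p[c],n); s[c]=r
        print(n,c,[(np.round(q["at"],1),round(q["conf"],2)) for q in r[:2]])
    if s["scene"] and s["top"]: print("   ",tri(p["scene"],s["scene"][0]["at"],p["top"],s["top"][0]["at"]))
E
```

```text
pics
time 0.1
q [-1.4445  0.5284  1.4338 -0.      1.1814 -0.1785]
joint_velocities [ 0.0007 -0.0005 -0.0023 -0.0012  0.0008  0.0013]
joint_torque [ -0.0003 -44.0986 -17.7152   0.0635   0.0534  -0.    ]
position [ 0.1875 -0.5955  0.2036]
tool_rot [-0.1073  0.6996 -0.6982  0.1074]
ft_force [-0.267   0.4777 -0.5939]
moment [ 0.0285  0.0132 -0.0445]
grip_width 0.0869
rack scene [(array([235.5, 317.1]), 0.93), (array([198.2, 298.3]), 0.17)]
rack top [(array([267.3, 302.2]), 0.56)]
    [0.5596 0.0901 0.0587]
lid scene [(array([222.3, 317.5]), 0.91)]
lid top [(array([268.5, 303.2]), 0.67), (array([298.3, 310.4]), 0.58)]
    [0.5591 0.089  0.0936]
lid_edge scene [(array([218.9, 313.1]), 0.8)]
lid_edge top [(array([268.5, 308.3]), 0.91), (array([266.8, 217.2]), 0.56)]
    [0.5588 0.0793 0.1068]
bolt scene [(array([197.2, 302.6]), 0.93)]
bolt top [(array([300.2, 312.3]), 0.62)]
    [0.5124 0.0776 0.1351]
knob_top scene [(array([197.6, 301.1]), 0.58)]
knob_top top [(array([299.3, 309. ]), 0.72), (array([267.3, 303.8]), 0.59)]
    [0.5112 0.0796 0.1326]
bolt_tip scene [(array([199.2, 300.3]), 0.77)]
bolt_tip top [(array([297.5, 308.8]), 0.87)]
    [0.513  0.0785 0.1301]
keeper scene [(array([203.6, 372.9]), 0.58)]
keeper top [(array([267.3, 217.7]), 0.55)]
    [0.5597 0.2388 0.0761]
basalt scene [(array([256.2, 221. ]), 0.87), (array([197.3, 300.8]), 0.73)]
basalt top [(array([328.9, 401.8]), 0.78)]
    [ 0.4511 -0.0888  0.0192]
shell scene [(array([219. , 314.8]), 0.67), (array([302. , 247.3]), 0.52)]
shell top [(array([244.7, 411.4]), 0.49)]
    [ 0.6319 -0.0339  0.2114]
brush scene [(array([241.6, 442.6]), 0.64)]
brush top [(array([191.5, 178.8]), 0.86)]
    [0.6994 0.3266 0.0167]
```

View pics/a_scene.png

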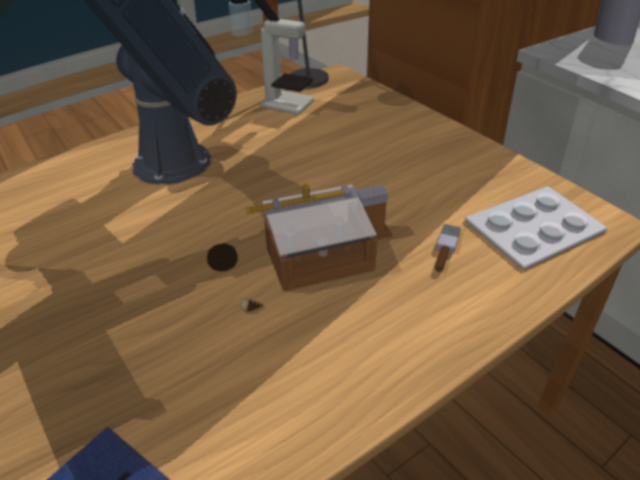

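View pics/a_top.png

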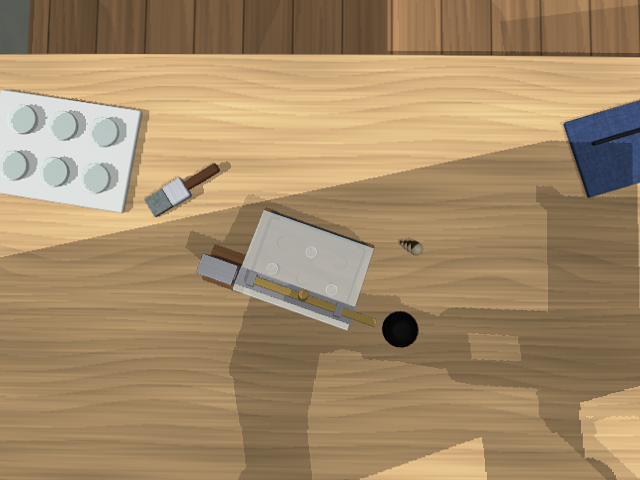

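```bash
python3 - <<'E'
import cv2
a=cv2.imread("pics/a_top.png")[200:350,180:380]; cv2.imwrite("pics/a_top_c.png",cv2.resize(a,None,fx=4,fy=4,interpolation=cv2.INTER_CUBIC))
a=cv2.imread("pics/a_scene.png")[160:300,240:420]; cv2.imwrite("pics/a_scene_c.png",cv2.resize(a,None,fx=4,fy=4,interpolation=cv2.INTER_CUBIC))
E
```

```text
(no output)
```

View pics/a_top_c.png

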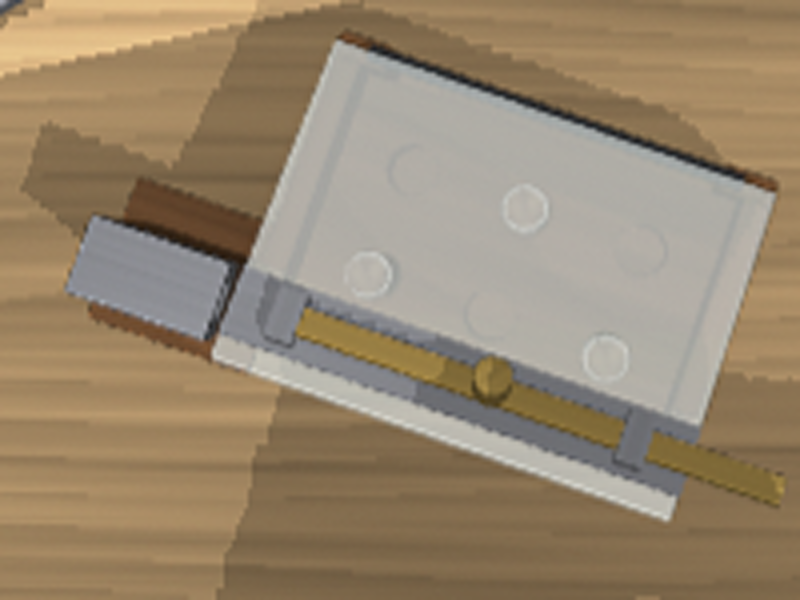

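View pics/a_scene_c.png

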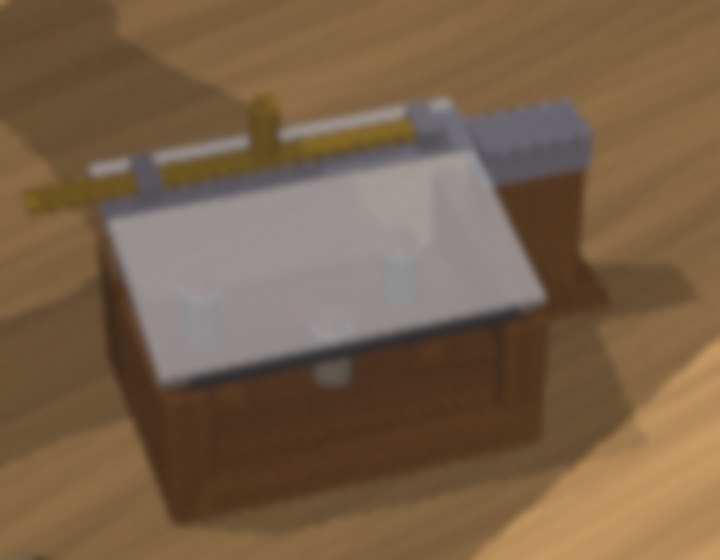

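```bash
cat > fit.py <<'E'
from h import *
from scipy.optimize import least_squares
np.set_printoptions(precision=4,suppress=True)
def rz(a): c,s=np.cos(a),np.sin(a); return np.array([[c,-s,0],[s,c,0],[0,0,1]])
def lidpt(th,X): # lid frame -> rack
    c,s=np.cos(th),np.sin(th); x,y,z=X
    # free edge at -x rises with th
    return np.array([66+x*c+z*s, y, 90-x*s+z*c])/1000
def world(q,X): return rz(q[2])@X+np.array([q[0],q[1],0])
E
cat > f1.py <<'E'
from fit import *
p={c:robot.camera(c) for c in("scene","top")}
T=lambda x,y:(y/4+200,x/4+180); S=lambda x,y:(y/4+160,x/4+240)
# q: x,y,yaw,th,slide(knob y mm),keeper origin y(mm)
L=lambda q,X:world(q,lidpt(q[3],X))
K=lambda q,X:world(q,(np.array(X)+[-55+0,q[5],0])/1000)
obs=[("top",T(345,42),lambda q:L(q,(0,100,4))),("top",T(775,190),lambda q:L(q,(0,-100,4))),
("top",T(213,360),lambda q:L(q,(-146,100,0))),("top",T(670,520),lambda q:L(q,(-146,-100,0))),
("top",T(492,372),lambda q:L(q,(-121,q[4],51.5))),
("top",T(95,215),lambda q:K(q,(17,q[6],111))),("top",T(65,292),lambda q:K(q,(-17,q[6],111))),
("top",T(237,262),lambda q:K(q,(17,-12,111))),("top",T(213,340),lambda q:K(q,(-17,-12,111))),
("top",T(783,487),lambda q:L(q,(-121,q[4]-125,11.5))),
("scene",S(545,300),lambda q:L(q,(0,100,4))),("scene",S(162,385),lambda q:L(q,(0,-100,4))),
("scene",S(450,100),lambda q:L(q,(-146,100,4))),("scene",S(90,165),lambda q:L(q,(-146,-100,4))),
("scene",S(264,100),lambda q:L(q,(-121,q[4],51.5))),
("scene",S(26,200),lambda q:L(q,(-121,q[4]-125,11.5))),
]
def f(q): return np.concatenate([proj(p[c],g(q))[0]-np.array(u) for c,u,g in obs])
r=least_squares(f,[.56,.09,.3,.2,0,120,40],x_scale=[.01,.01,.1,.1,5,5,5],loss="soft_l1")
print(r.x); print(f(r.x).reshape(-1,2).round(1).tolist())
q=r.x
print("knob",L(q,(-121,q[4],51.5)),"shut",world(q,lidpt(0,(-121,q[4],51.5))))
print("axis y dir",rz(q[2])[:,1])
E
python3 f1.py
```

```text
[  0.566    0.0852  -0.325    0.205  -12.0929 116.5844  51.9058]
[[-1.5, -1.9], [0.0, 1.5], [-0.6, -0.0], [0.0, 0.8], [0.4, 0.5], [-0.3, -0.2], [-0.3, 0.4], [0.6, 0.2], [0.4, -0.6], [0.7, -0.2], [-0.9, 0.8], [-1.2, -0.3], [-1.1, -0.1], [-0.1, -0.6], [0.7, 0.8], [0.8, 0.4]]
knob [0.5223 0.0872 0.1651] shut [0.51   0.0913 0.1415]
axis y dir [0.3193 0.9476 0.    ]
```

```bash
cat > plan.py <<'E'
from fit import *
from scipy.spatial.transform import Rotation as Ro
YAW=-0.325; ORG=np.array([0.566,0.0852,0])
def Rt(tilt,flip=1):
    # tool y = down (in lid frame), tool z = flip*rack y ; tilt = lid angle
    c,s=np.cos(tilt),np.sin(tilt)
    up=np.array([s,0,c]); ydir=np.array([0,1.,0])
    B=rz(YAW); ty=B@(-up); tz=B@(flip*ydir); tx=np.cross(ty,tz)
    return np.c_[tx,ty,tz]
def rel(P,R,o=None):
    o=o or robot.get_obs(); Rc=Ro.from_quat(o["tool_rot"]).as_matrix()
    return np.degrees(Ro.from_matrix(Rc.T@R).as_rotvec()), Rc.T@(P-o["position"])
def show():
    o=robot.get_obs(); print(round(o["time"],2),"pos",np.round(o["position"],4),"F",np.round(o["ft_force"],2),"M",np.round(o["moment"],2),"w",round(o["grip_width"],4)); B=rz(YAW)
    print("rackpos",(B.T@(np.array(o["position"])-ORG)*1000).round(1),"Frack",(B.T@o["ft_force"]).round(2)); return o
E
python3 - <<'E'
from plan import *
o=show(); Rc=Ro.from_quat(o["tool_rot"]).as_matrix(); print(Rc)
for fl in (1,-1):
  for t in (0,.205): print(fl,t,rel(o["position"],Rt(t,fl))[0])
P=world([ORG[0],ORG[1],YAW],lidpt(.205,(-121,-12.1,11.5+22+80))); print(P,Rc.T@(P-o["position"]))
E
```

```text
1.2 pos [ 0.1876 -0.5962  0.2046] F [-0.73  0.67  0.77] M [ 0.02 -0.03  0.02] w 0.0869
rackpos [-141.  -766.5  204.6] Frack [-0.91  0.4   0.77]
[[-0.9539  0.      0.3001]
 [-0.3001 -0.     -0.9539]
 [ 0.     -1.      0.    ]]
1 0 [  -0.0001 -143.916     0.002 ]
1 0.205 [ -14.7376 -143.276     4.8025]
-1 0 [-0.0016 36.084  -0.0001]
-1 0.205 [ -3.7     35.9557 -11.3544]
[0.5343 0.0831 0.2258] [-0.5346 -0.0212 -0.5439]
```

```bash
python3 -m crank '[[[0,0,0,-0.04,-0.006,-0.04,60],[0,0,0,-0.04,-0.006,-0.04,60],[0,0,0,-0.04,-0.006,-0.04,60],[0,0,0,-0.04,-0.006,-0.04,60],[0,0,0,-0.04,-0.006,-0.04,60]]]' 40
python3 -m crank '[[[0,0,0,-0.04,0,-0.04,60],[0,0,0,-0.04,0,-0.04,60],[0,0,0,-0.04,0,-0.04,60],[0,0,0,-0.04,0,-0.04,60],[0,0,0,-0.04,0,-0.04,60]]]'
python3 -m crank '[[[0,9,0,0,0,0,60],[0,9,0,0,0,0,60],[0,9,0,0,0,0,60],[0,9,0,0,0,0,60],[0,0,0,0,0,0,60]]]'
python3 - <<'E'
from plan import *
o=show()
P=world([ORG[0],ORG[1],YAW],lidpt(.205,(-121,-12.1,11.5+22+70)))
print(P,rel(P,Rt(.205,-1)))
E
```

```text
time: 1.82
position: [0.3191, -0.3439, 0.235]
tool_rot: [0.107, -0.699, 0.699, -0.107]
ft_force: [1.7, -0.2, 0.3]
grip_width: 0.0536
time: 2.45
position: [0.45, -0.093, 0.2349]
tool_rot: [0.107, -0.699, 0.699, -0.108]
ft_force: [1.3, -1.0, 0.0]
grip_width: 0.052
time: 3.08
position: [0.4492, -0.0946, 0.2347]
tool_rot: [-0.113, -0.698, 0.698, 0.113]
ft_force: [0.1, 0.2, -0.7]
grip_width: 0.0522
3.08 pos [ 0.4492 -0.0946  0.2347] F [ 0.1   0.16 -0.72] M [0.11 0.02 0.02] w 0.0522
rackpos [ -53.3 -207.7  234.7] Frack [ 0.04  0.18 -0.72]
[0.5324 0.0838 0.216 ] (array([ -0.0212,   0.1942, -11.7629]), array([-0.0226,  0.0187, -0.1955]))
```

```bash
python3 -m crank '[[[0,0,0,-0.005,0,-0.045,60],[0,0,0,-0.006,0,-0.05,60],[0,0,0,-0.006,0,-0.05,60],[0,0,0,-0.006,0,-0.05,60],[0,0,0,0,0,0,60]]]'
python3 -m crank '[[[0,0,-4,0,0,0,60],[0,0,-4,0,0,0,60],[0,0,-4,0,0,0,60],[0,0,0,0,0,0,60],[0,0,0,0,0,0,60]]]'
python3 - <<'E'
from plan import *
o=show()
P=world([ORG[0],ORG[1],YAW],lidpt(.205,(-121,-12.1,11.5+22+55)))
print(P,rel(P,Rt(.205,-1)))
p=shoot("b")
for c,(r0,r1,c0,c1) in {"top":(200,350,180,380),"scene":(120,260,240,420)}.items():
    a=p[c]["img"][r0:r1,c0:c1,::-1]; cv2.imwrite(f"pics/b_{c}_c.png",cv2.resize(a,None,fx=4,fy=4,interpolation=cv2.INTER_CUBIC))
E
```

```text
time: 3.7
position: [0.5341, 0.0858, 0.2345]
tool_rot: [0.112, 0.699, -0.698, -0.111]
ft_force: [-1.0, -0.6, -0.1]
grip_width: 0.0523
time: 4.32
position: [0.5322, 0.0825, 0.2344]
tool_rot: [0.04, 0.706, -0.682, -0.186]
ft_force: [-0.3, -0.7, -0.0]
grip_width: 0.052
4.33 pos [0.5322 0.0825 0.2344] F [-0.33 -0.68 -0.03] M [ 0.01 -0.09 -0.02] w 0.052
rackpos [-31.2 -13.4 234.4] Frack [-0.1  -0.75 -0.03]
[0.5295 0.0847 0.2013] (array([-0.0301,  0.0836,  0.2688]), array([-0.0037,  0.0331, -0.0013]))
```

View pics/b_top_c.png

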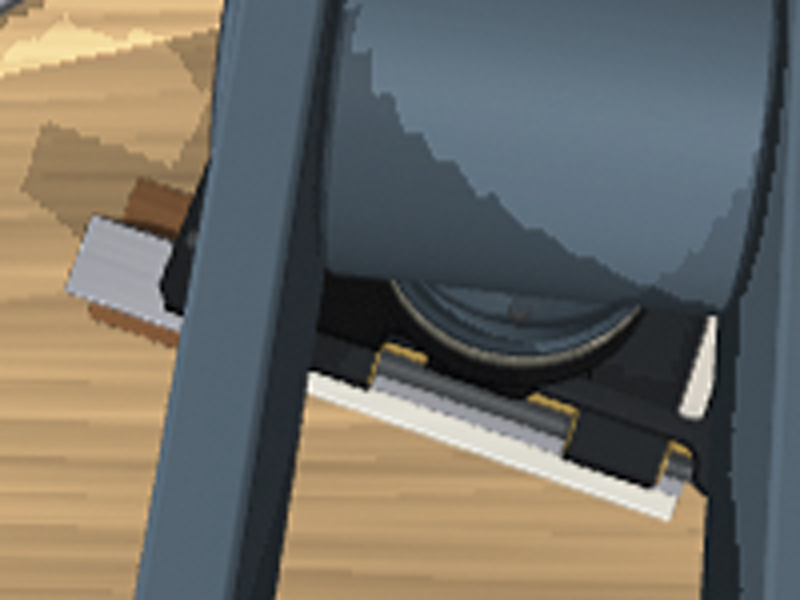

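View pics/b_scene_c.png

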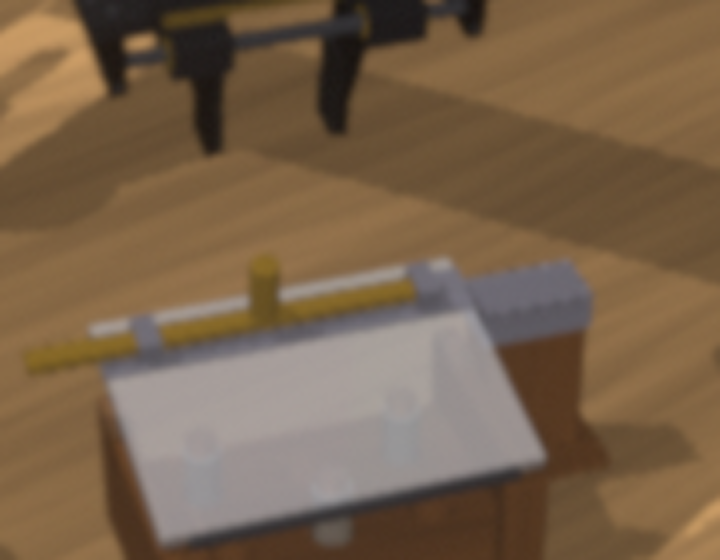

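```bash
python3 - <<'E'
from plan import *
o=robot.get_obs(); p=robot.camera("scene"); R=Ro.from_quat(o["tool_rot"]).as_matrix(); P=np.array(o["position"])
def cr(X): r=proj(p,X)[0]; return np.round([(r[1]-240)*4,(r[0]-120)*4],0)
for z in(.026,-.026,0.031,-.031): print(z,cr(P+R@[0,.008,z]))
q=[ORG[0],ORG[1],YAW]
print("knobtop",cr(world(q,lidpt(.205,(-121,-12.1,51.5)))))
Pg=world(q,lidpt(.205,(-121,-12.1,11.5+24)))
print(rel(Pg,Rt(.205,-1)), Pg)
E
```

```text
0.026 [216. 176.]
-0.026 [319. 158.]
0.031 [206. 178.]
-0.031 [329. 156.]
knobtop [267. 263.]
(array([-0.0216,  0.1092,  0.2375]), array([-0.0041,  0.0865, -0.0007])) [0.5193 0.0882 0.1494]
```

```bash
python3 - <<'E'
from plan import *
print(robot.tip_extent)
im=cv2.imread("pics/b_scene.png")
a=im[90:230,260:360]; a=cv2.resize(a,None,fx=5,fy=4.2,interpolation=cv2.INTER_NEAREST) if 0 else cv2.resize(a,None,fx=4.2,fy=4.2,interpolation=cv2.INTER_NEAREST)
a=cv2.convertScaleAbs(a,alpha=1.6,beta=30)
cv2.imwrite("pics/b_z.png",a)
o=robot.get_obs(); p=robot.camera("scene"); R=Ro.from_quat(o["tool_rot"]).as_matrix(); P=np.array(o["position"])
for X in ([0,.008,.026],[0,.008,-.026],[0,-.062,0.05],[0,-.062,-.05]):
    r=proj(p,P+R@X)[0]; print(r,(r[1]-260)*4.2,(r[0]-90)*4.2)
E
```

```text
0.008
[164.0271 294.1639] 143.48829670772884 310.913612976844
[159.4556 319.8139] 251.21823344264874 291.7133922337297
[138.3717 282.4089] 94.11717322304203 203.16125850511642
[129.817  334.1119] 311.2701398407755 167.2314911416706
```

View pics/b_z.png

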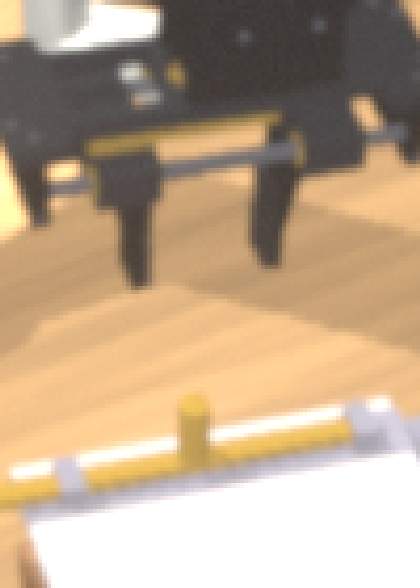

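```bash
python3 -m crank '[[[0,0,0,-0.002,0.01,0,60],[0,0,0,-0.001,0.01,-0.0005,60],[0,0,0,-0.001,0.01,0,60],[0,0,0,0,0.01,0,60],[0,0,0,0,0,0,60]]]'
python3 - <<'E'
from plan import *
o=show(); p=shoot("c"); R=Ro.from_quat(o["tool_rot"]).as_matrix(); P=np.array(o["position"])
q=[ORG[0],ORG[1],YAW]
a=p["scene"]["img"][120:230,260:370,::-1]; a=cv2.resize(a,None,fx=5,fy=5,interpolation=cv2.INTER_CUBIC)
a=cv2.convertScaleAbs(a,alpha=1.6,beta=30)
def m(X,col):
    r=proj(p["scene"],X)[0]; cv2.circle(a,(int((r[1]-260)*5),int((r[0]-120)*5)),4,col,1)
for z in(.026,-.026): m(P+R@[0,.008,z],(0,0,255)); m(P+R@[0,-.012,z],(0,255,0))
m(world(q,lidpt(.205,(-121,-12.1,51.5))),(255,0,0)); m(world(q,lidpt(.205,(-121,-12.1,15.5))),(255,0,0))
cv2.imwrite("pics/c_z.png",a)
print(proj(p["scene"],[0,0,0]))
Pg=world(q,lidpt(.205,(-121,-12.1,11.5+24)));print(rel(Pg,Rt(.205,-1)))
b=p["top"]["img"][200:350,180:380,::-1]; cv2.imwrite("pics/c_tz.png",cv2.convertScaleAbs(cv2.resize(b,None,fx=4,fy=4,interpolation=cv2.INTER_CUBIC),alpha=1.6,beta=30))
E
```

```text
time: 5.15
position: [0.5279, 0.085, 0.1935]
tool_rot: [0.039, 0.706, -0.682, -0.187]
ft_force: [-0.9, 0.3, -0.2]
grip_width: 0.0522
5.15 pos [0.5279 0.085  0.1935] F [-0.87  0.31 -0.25] M [-0.05 -0.08  0.01] w 0.0522
rackpos [-36.  -12.3 193.5] Frack [-0.93  0.01 -0.25]
[[162.0257 171.8205]]
(array([-0.0188,  0.0845,  0.2536]), array([ 0.0007,  0.0463, -0.    ]))
```

View pics/c_z.png

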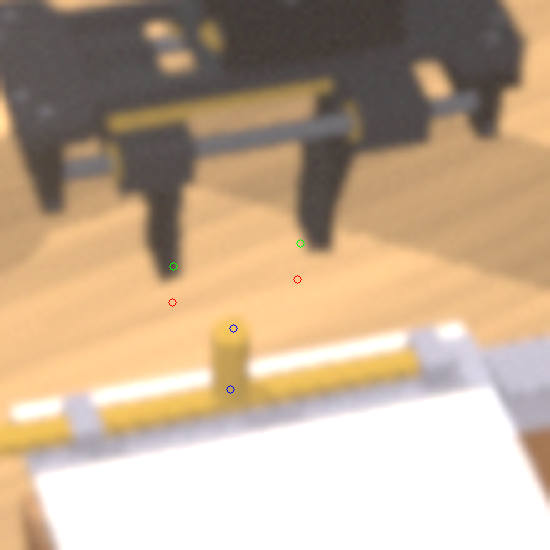

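View pics/c_tz.png

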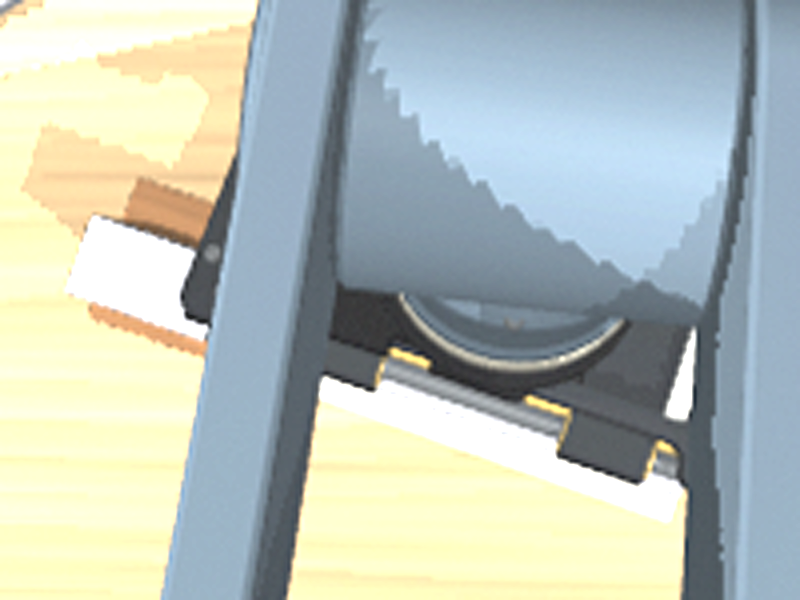

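View pics/c_scene.png

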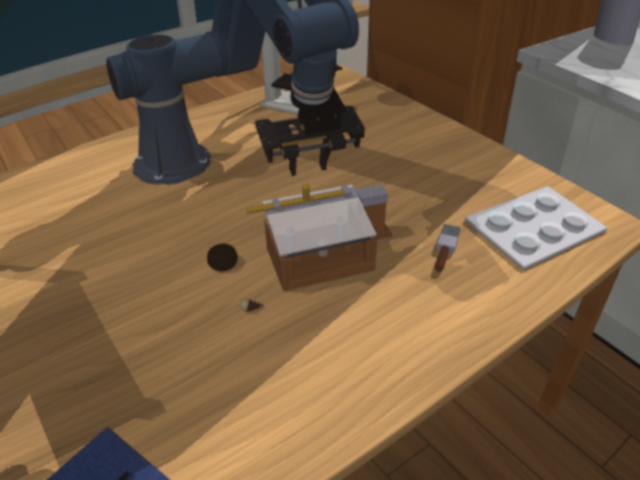

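```bash
python3 - <<'E'
from plan import *
o=robot.get_obs(); p={c:robot.camera(c) for c in("scene","top")}; R=Ro.from_quat(o["tool_rot"]).as_matrix(); P=np.array(o["position"])
S=lambda x,y:(y/5+120,x/5+260);T=lambda x,y:(y/4+200,x/4+180)
for s,t in(((193,148),(565,425)),((350,125),(380,375)),((271,136),(472,400))):
    X=tri(p["scene"],S(*s),p["top"],T(*t)); print(X,R.T@(X-P),proj(p["top"],X)-np.array(T(*t)))
# camera poses
for c in p: print(c,-np.array(p[c]["R"]).T@np.array(p[c]["t"]).ravel())
E
```

```text
[0.5147 0.0658 0.2531] [ 0.0196 -0.0558  0.0226] [[-3.5034 -4.7973]]
[0.5306 0.1297 0.2476] [ 0.0235 -0.0493 -0.043 ] [[-3.4322 -4.5586]]
[0.5224 0.0976 0.2505] [ 0.0217 -0.0526 -0.0099] [[-3.3599 -4.5376]]
scene [ 1.3018 -0.4515  0.8037]
top [0.5646 0.0573 0.9293]
```

```bash
python3 - <<'E'
from plan import *
o=robot.get_obs(); p={c:robot.camera(c) for c in("scene","top")}; R=Ro.from_quat(o["tool_rot"]).as_matrix(); P=np.array(o["position"])
im=cv2.imread("pics/c_tz.png"); im2=cv2.resize(cv2.imread("pics/c_scene.png")[80:230,240:390],None,fx=4,fy=4); im2=cv2.convertScaleAbs(im2,alpha=1.6,beta=30)
for sx in(-1,1):
  for sz in(-1,1):
    for y,col in((-.062,(0,0,255)),(-.09,(0,255,0)),(-.12,(255,0,0))):
      X=P+R@[sx*.0375,y,sz*.095]
      r=proj(p["top"],X)[0]; cv2.circle(im,(int((r[1]-180)*4),int((r[0]-200)*4)),4,col,2)
      r=proj(p["scene"],X)[0]; cv2.circle(im2,(int((r[1]-240)*4),int((r[0]-80)*4)),4,col,2)
cv2.imwrite("pics/d1.png",im);cv2.imwrite("pics/d2.png",im2)
E
```

```text
(no output)
```

View pics/d1.png

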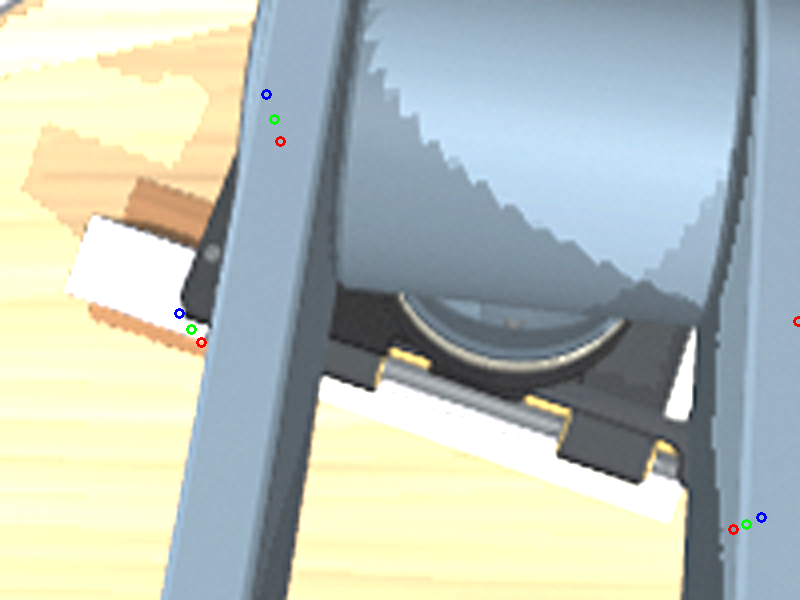

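View pics/d2.png

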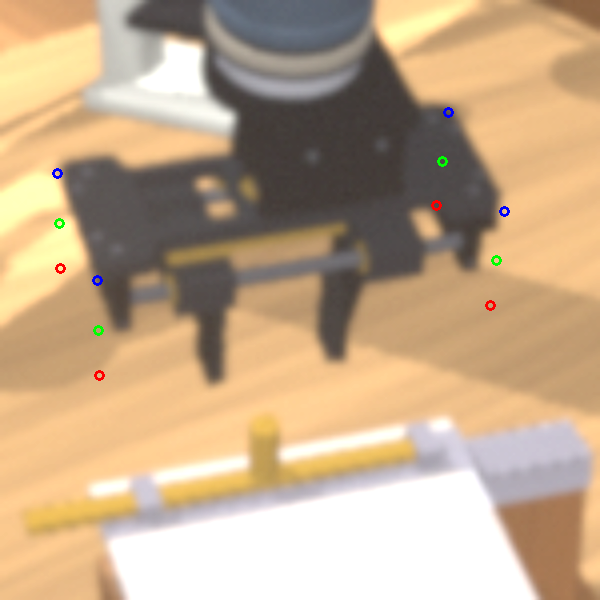

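```bash
python3 -m crank '[[[0,0,0,0,0.01,0,60],[0,0,0,0,0.01,0,60],[0,0,0,0,0.01,0,60],[0,0,0,0,0.006,0,60],[0,0,0,0,0,0,60]]]'
cat > z.py <<'E'
from plan import *
import sys
def zoom(n,r0=120,c0=250,h=110,w=130,f=5):
    p=robot.camera("scene"); a=p["img"][r0:r0+h,c0:c0+w,::-1]
    cv2.imwrite(f"pics/{n}.png",cv2.convertScaleAbs(cv2.resize(a,None,fx=f,fy=f,interpolation=cv2.INTER_CUBIC),alpha=1.6,beta=30))
show(); zoom(sys.argv[1])
E
python3 z.py e1
```

```text
time: 6.08
position: [0.5213, 0.0873, 0.1587]
tool_rot: [0.04, 0.706, -0.682, -0.187]
ft_force: [-0.1, -0.3, 0.1]
grip_width: 0.0525
6.08 pos [0.5213 0.0873 0.1587] F [-0.14 -0.35  0.08] M [-0.05 -0.07  0.03] w 0.0525
rackpos [-43.  -12.3 158.7] Frack [-0.02 -0.38  0.08]
```

View pics/e1.png

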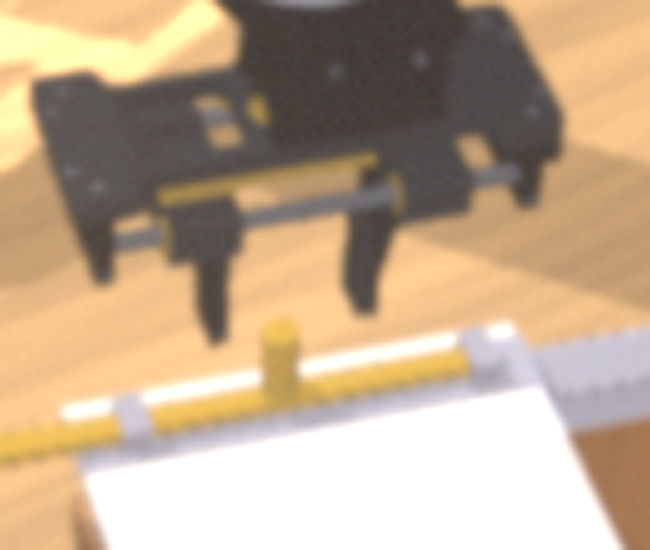

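```bash
python3 -m crank '[[[0,0,0,0,0.005,0,60],[0,0,0,0,0.004,0,60],[0,0,0,0,0.002,0,60],[0,0,0,0,0,0,60],[0,0,0,0,0,0,60]]]'
python3 z.py e2
```

```text
time: 6.75
position: [0.5198, 0.088, 0.1487]
tool_rot: [0.04, 0.706, -0.682, -0.186]
ft_force: [0.2, -0.5, -1.1]
grip_width: 0.0523
6.75 pos [0.5198 0.088  0.1487] F [ 0.18 -0.49 -1.12] M [ 0.06 -0.03 -0.01] w 0.0523
rackpos [-44.7 -12.1 148.7] Frack [ 0.33 -0.41 -1.12]
```

View pics/e2.png

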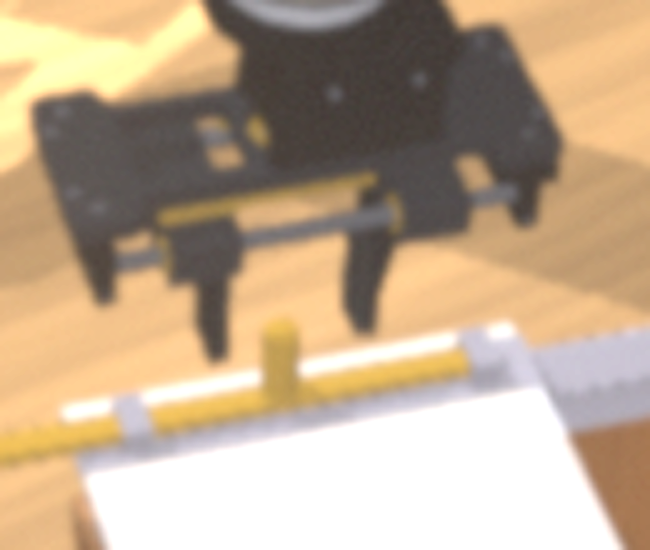

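```bash
python3 -m crank '[[[0,0,0,0,0,0,10],[0,0,0,0,0,0,10],[0,0,0,0,0,0,10],[0,0,0,0,0,0,10],[0,0,0,0,0,0,10]]]' 6
python3 z.py e3
```

```text
time: 7.42
position: [0.5197, 0.088, 0.1486]
tool_rot: [0.04, 0.706, -0.682, -0.186]
ft_force: [-0.7, -0.2, -0.0]
grip_width: 0.0126
7.42 pos [0.5197 0.088  0.1486] F [-0.68 -0.23 -0.01] M [-0.06 -0.08  0.01] w 0.0126
rackpos [-44.8 -12.2 148.6] Frack [-0.57 -0.44 -0.01]
```

View pics/e3.png

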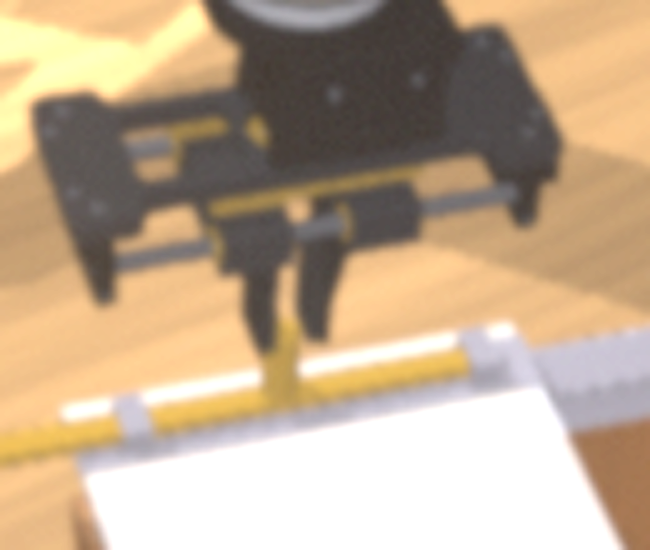

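```bash
python3 -m crank '[[[0,0,0,0,0,0,10],[0,0,0,0,0,0,10],[0,0,0,0,0,0,10],[0,0,0,0,0,0,10],[0,0,0,0,0,0,10]]]' 6
python3 - <<'E'
from plan import *
p=robot.camera("scene"); print(show()["joint_torque"])
a=p["img"][165:215,280:340,::-1]; cv2.imwrite("pics/e4.png",cv2.convertScaleAbs(cv2.resize(a,None,fx=10,fy=10,interpolation=cv2.INTER_CUBIC),alpha=2,beta=40))
p=robot.camera("top"); a=p["img"][270:330,260:360,::-1]; cv2.imwrite("pics/e4t.png",cv2.convertScaleAbs(cv2.resize(a,None,fx=7,fy=7,interpolation=cv2.INTER_CUBIC),alpha=2,beta=40))
E
```

```text
time: 8.1
position: [0.5196, 0.088, 0.1486]
tool_rot: [0.04, 0.706, -0.682, -0.186]
ft_force: [0.1, -0.1, -0.4]
grip_width: 0.0088
8.15 pos [0.5197 0.088  0.1486] F [-0.33  0.84  0.14] M [-0.04 -0.08 -0.02] w 0.0087
rackpos [-44.8 -12.2 148.6] Frack [-0.58  0.7   0.14]
[ -0.0004 -41.7336 -14.1862   0.1675   0.6481  -0.0077]
```

View pics/e4.png

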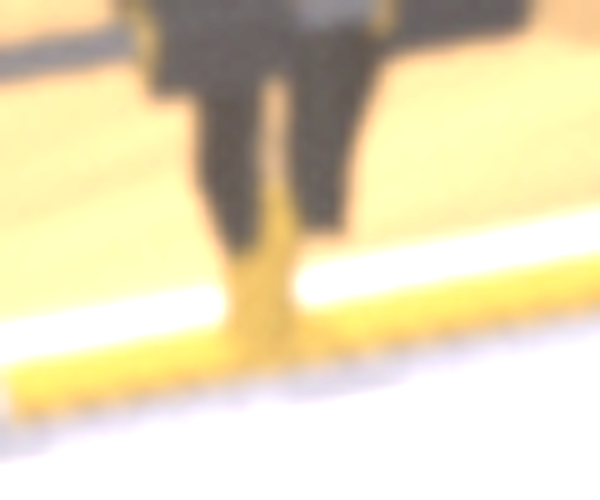

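View pics/e4t.png

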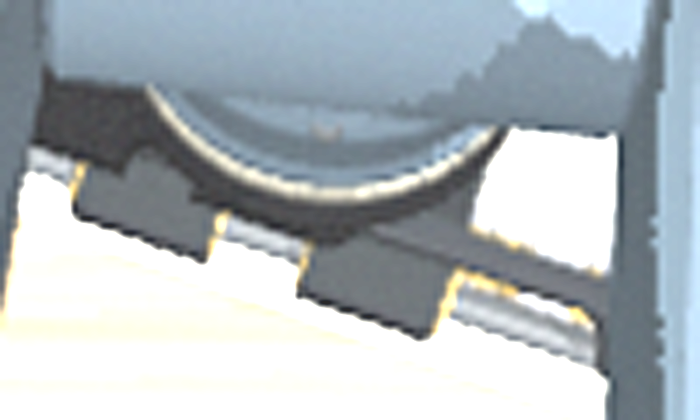

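```bash
python3 -m crank '[[[0,0,0,0,0,0,50],[0,0,0,0,0,0,50],[0,0,0,0,0.004,0,50],[0,0,0,0,0.004,0,50],[0,0,0,0,0.004,0,50]]]'
python3 z.py f1
```

```text
time: 8.82
position: [0.517, 0.0888, 0.1365]
tool_rot: [0.04, 0.706, -0.682, -0.186]
ft_force: [-1.1, -0.3, 0.5]
grip_width: 0.0424
8.82 pos [0.517  0.0888 0.1365] F [-1.14 -0.25  0.49] M [-0.05 -0.08 -0.04] w 0.0424
rackpos [-47.6 -12.2 136.5] Frack [-1.   -0.6   0.49]
```

View pics/f1.png

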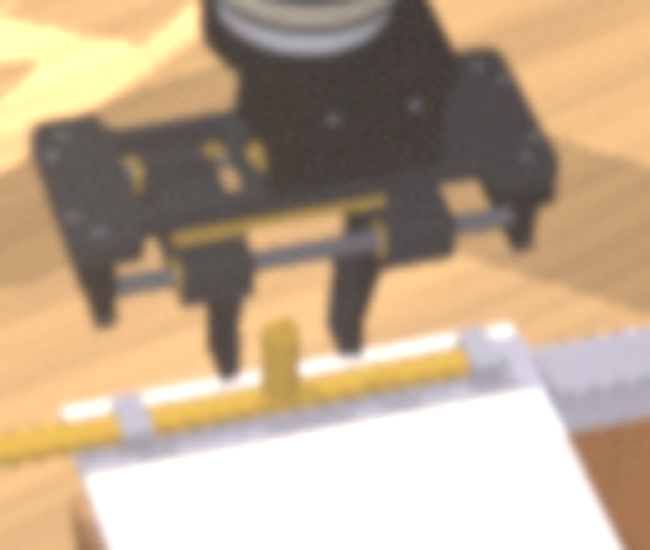

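```bash
python3 -m crank '[[[0,0,0,0,0.004,0,30],[0,0,0,0,0,0,30],[0,0,0,0,0,0,10],[0,0,0,0,0,0,10],[0,0,0,0,0,0,10]]]' 6
python3 -m crank '[[[0,0,0,0,0,0,10],[0,0,0,0,0,0,10],[0,0,0,0,0,0,10],[0,0,0,0,0,0,10],[0,0,0,0,0,0,10]]]' 6
python3 z.py f2
```

```text
time: 9.5
position: [0.5165, 0.0888, 0.1331]
tool_rot: [0.04, 0.706, -0.682, -0.186]
ft_force: [0.0, -1.3, -0.4]
grip_width: 0.0157
time: 10.12
position: [0.5165, 0.0888, 0.1329]
tool_rot: [0.04, 0.706, -0.682, -0.186]
ft_force: [0.3, -2.1, -0.3]
grip_width: 0.0153
10.12 pos [0.5165 0.0888 0.1329] F [ 0.34 -2.08 -0.34] M [-0.37 -0.06  0.06] w 0.0153
rackpos [-48.1 -12.4 132.9] Frack [ 0.99 -1.86 -0.34]
```

View pics/f2.png

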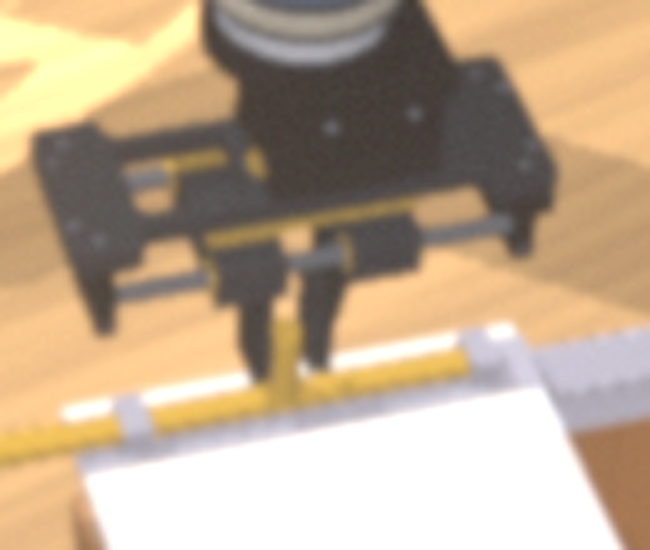

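```bash
python3 -m crank '[[[0,0,0,0,0,0,10],[0,0,0,0,0,0,10],[0,0,0,0,0,0,10],[0,0,0,0,0,0,10],[0,0,0,0,0,0,10]]]' 20
python3 - <<'E'
from plan import *
show(); p=robot.camera("scene")
a=p["img"][165:215,280:340,::-1]; cv2.imwrite("pics/f3.png",cv2.convertScaleAbs(cv2.resize(a,None,fx=10,fy=10,interpolation=cv2.INTER_CUBIC),alpha=1.7,beta=20))
E
```

```text
time: 10.8
position: [0.5165, 0.089, 0.133]
tool_rot: [0.04, 0.706, -0.682, -0.186]
ft_force: [0.8, -2.6, 0.7]
grip_width: 0.0151
10.8 pos [0.5165 0.089  0.133 ] F [ 0.77 -2.65  0.72] M [-0.45 -0.09  0.13] w 0.0151
rackpos [-48.1 -12.2 133. ] Frack [ 1.58 -2.26  0.72]
```

View pics/f3.png

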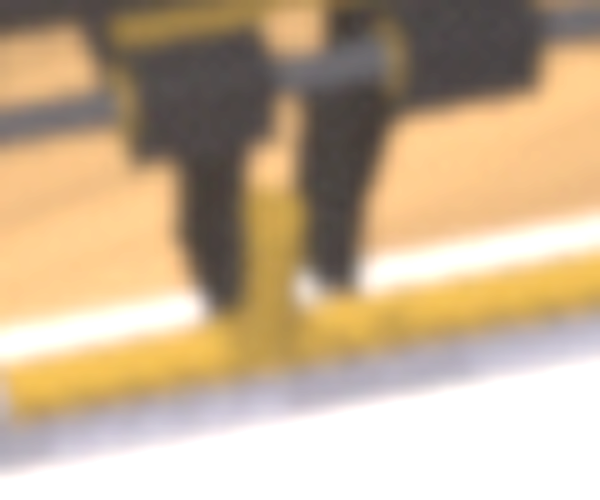

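```bash
python3 -m crank '[[[0,0,0.6,0.0003,0.0012,0,10],[0,0,0.6,0.0003,0.0012,0,10],[0,0,0.6,0.0003,0.0012,0,10],[0,0,0.5,0.0003,0.0012,0,10],[0,0,0.6,0.0003,0.0012,0,10]]]' 12
python3 -c "from plan import *;show()"
```

```text
time: 11.48
position: [0.5147, 0.0897, 0.1274]
tool_rot: [0.059, 0.705, -0.687, -0.168]
ft_force: [2.1, -3.5, -0.5]
grip_width: 0.0152
11.47 pos [0.5147 0.0897 0.1274] F [ 2.07 -3.5  -0.54] M [-0.56 -0.41  0.04] w 0.0152
rackpos [-50.  -12.1 127.4] Frack [ 3.08 -2.66 -0.54]
```

```bash
python3 -m crank '[[[0,0,0.6,0.0002,0.0012,0,10],[0,0,0.6,0.0002,0.0012,0,10],[0,0,0.6,0.0002,0.0012,0,10],[0,0,0.5,0.0002,0.0012,0,10],[0,0,0.6,0.0002,0.0012,0,10]]]' 12
python3 z.py g1
```

```text
time: 12.1
position: [0.5131, 0.0903, 0.1217]
tool_rot: [0.077, 0.703, -0.691, -0.151]
ft_force: [4.3, -4.1, -0.1]
grip_width: 0.0152
12.1 pos [0.5131 0.0903 0.1217] F [ 4.27 -4.1  -0.11] M [-0.66 -0.62  0.06] w 0.0152
rackpos [-51.8 -12.  121.7] Frack [ 5.36 -2.52 -0.11]
```

View pics/g1.png

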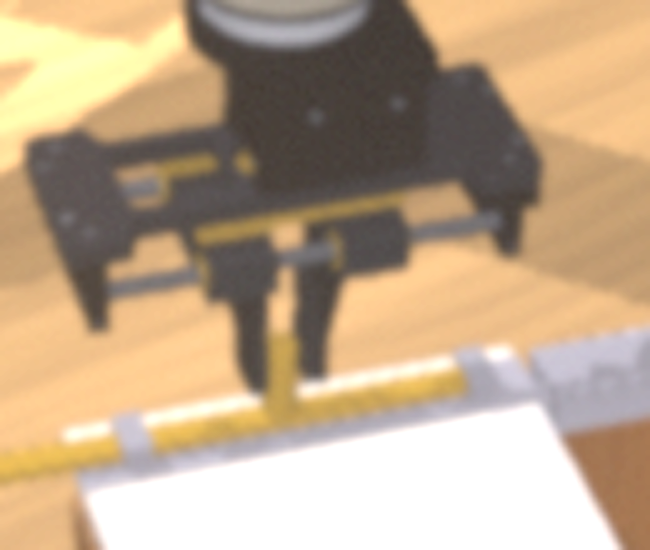

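```bash
python3 -m crank '[[[0,0,0.6,-0.0003,0.0012,0,10],[0,0,0.6,-0.0003,0.0012,0,10],[0,0,0.6,-0.0002,0.0012,0,10],[0,0,0.5,-0.0002,0.0012,0,10],[0,0,0.6,0,0.0012,0,10]]]' 12
python3 z.py g2
```

```text
time: 12.78
position: [0.5116, 0.0908, 0.1154]
tool_rot: [0.093, 0.701, -0.694, -0.135]
ft_force: [-0.4, 0.3, 3.9]
grip_width: 0.0156
12.78 pos [0.5116 0.0908 0.1154] F [-0.42  0.26  3.91] M [-0.16  0.07  0.08] w 0.0156
rackpos [-53.3 -12.1 115.4] Frack [-0.48  0.11  3.91]
```

View pics/g2.png

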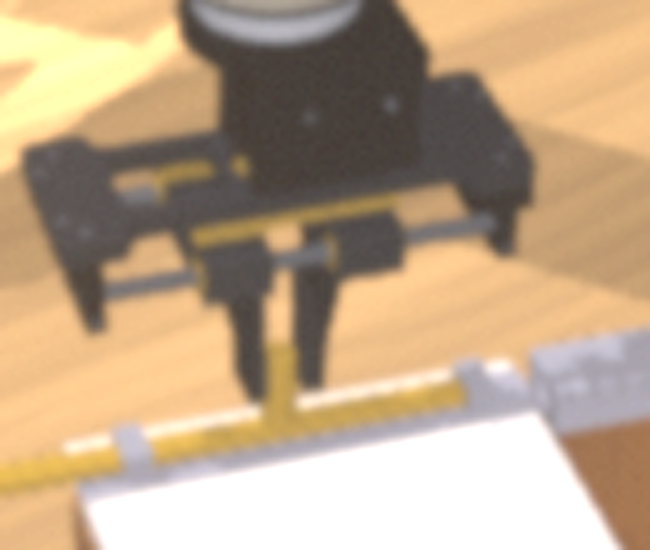

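```bash
python3 -m crank '[[[0,0,0.6,0.0002,0.0012,0,10],[0,0,0.6,0.0002,0.0012,0,10],[0,0,0.6,0.0002,0.001,0,10],[0,0,0.6,0.0001,0.0008,0,10],[0,0,0.6,0,0.0006,0,10]]]' 12
python3 z.py g3
```

```text
time: 13.45
position: [0.5111, 0.0909, 0.1106]
tool_rot: [0.112, 0.698, -0.698, -0.116]
ft_force: [-3.2, 2.0, 4.8]
grip_width: 0.0153
13.45 pos [0.5111 0.0909 0.1106] F [-3.16  2.    4.79] M [0.21 0.57 0.03] w 0.0153
rackpos [-53.9 -12.1 110.6] Frack [-3.63  0.89  4.79]
```

View pics/g3.png

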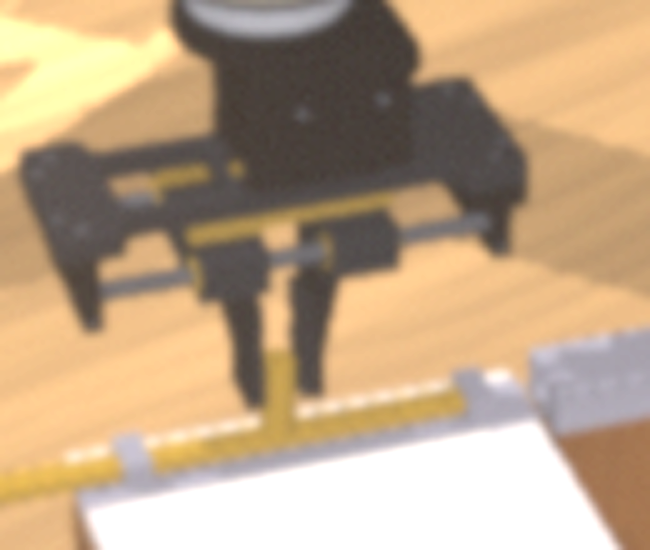

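```bash
python3 -m crank '[[[0,0,0,0.0004,0.0005,0,10],[0,0,0,0.0004,0.0005,0,10],[0,0,0,0.0002,0.0005,0,10],[0,0,0,0,0.0005,0,10],[0,0,0,0,0,0,10]]]' 20
python3 - <<'E'
from plan import *
show();p={c:robot.camera(c) for c in("scene","top")}
q=[ORG[0],ORG[1],YAW]
im=p["scene"]["img"][150:290,240:400,::-1]; a=cv2.convertScaleAbs(cv2.resize(im,None,fx=5,fy=4.2 if 0 else 5,interpolation=cv2.INTER_CUBIC)[:600],alpha=1.3,beta=10)
def m(X,col):
    r=proj(p["scene"],X)[0]; cv2.circle(a,(int((r[1]-240)*5),int((r[0]-150)*5)),3,col,1)
for th,col in((0,(0,0,255)),(.05,(0,255,0)),(.205,(255,0,0))):
    for y in(-100,100): m(world(q,lidpt(th,(-146,y,4))),col)
cv2.imwrite("pics/g4.png",a)
E
```

```text
time: 14.12
position: [0.5104, 0.0912, 0.1087]
tool_rot: [0.112, 0.698, -0.697, -0.116]
ft_force: [-2.6, 0.6, 4.7]
grip_width: 0.0156
14.12 pos [0.5104 0.0912 0.1087] F [-2.61  0.56  4.66] M [ 0.27  0.57 -0.06] w 0.0156
rackpos [-54.6 -12.1 108.7] Frack [-2.66 -0.3   4.66]
```

View pics/g4.png

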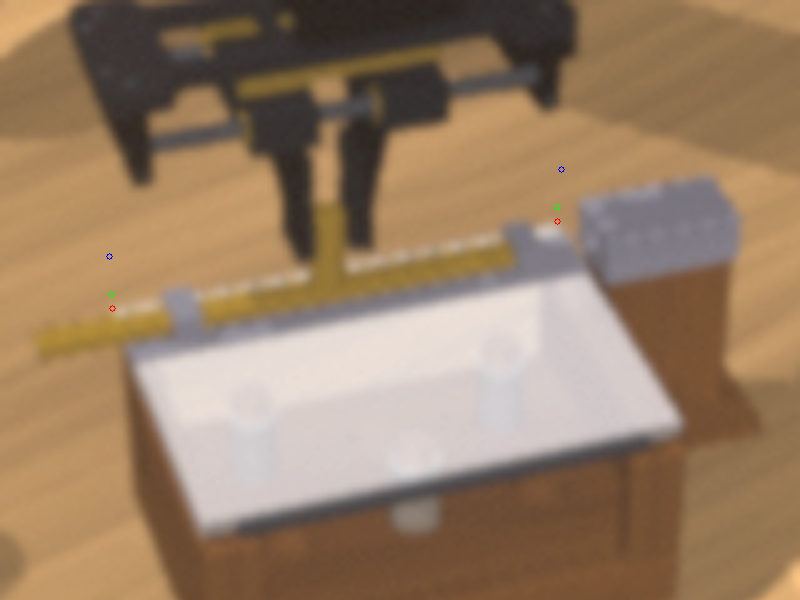

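```bash
python3 -m crank '[[[0,0,0,0.0004,0.0004,0,10],[0,0,0,0.0003,0.0003,0,10],[0,0,0,0,0.0003,0,10],[0,0,0,0,0,0,10],[0,0,0,0,0,0,10]]]' 25
python3 -c "from plan import *;show()"
python3 -m crank '[[[0,0,0,0.0002,0.0004,0,10],[0,0,0,0,0.0003,0,10],[0,0,0,0,0.0003,0,10],[0,0,0,0,0,0,10],[0,0,0,0,0,0,10]]]' 25
python3 -c "from plan import *;show()"
```

```text
time: 14.85
position: [0.5103, 0.0912, 0.1081]
tool_rot: [0.112, 0.698, -0.698, -0.116]
ft_force: [-2.3, 1.6, 7.2]
grip_width: 0.0151
14.85 pos [0.5103 0.0912 0.1081] F [-2.25  1.59  7.21] M [ 0.16  0.56 -0.01] w 0.0151
rackpos [-54.7 -12.1 108.1] Frack [-2.64  0.79  7.21]
time: 15.48
position: [0.5101, 0.0913, 0.1077]
tool_rot: [0.112, 0.698, -0.698, -0.116]
ft_force: [-4.2, 0.5, 11.7]
grip_width: 0.0153
15.47 pos [0.5101 0.0913 0.1077] F [-4.15  0.51 11.69] M [ 0.18  0.73 -0.07] w 0.0153
rackpos [-54.9 -12.1 107.7] Frack [-4.1  -0.84 11.69]
```

```bash
python3 -m crank '[[[0,0,0,0.0004,0,-0.001,10],[0,0,0,0.0002,0,-0.002,10],[0,0,0,0,0,-0.002,10],[0,0,0,0,0,-0.002,10],[0,0,0,0,0,-0.002,10]]]' 30
python3 -c "from plan import *;show()"
python3 -m crank '[[[0,0,0,0,0,-0.002,10],[0,0,0,0,0,-0.002,10],[0,0,0,0,0,-0.002,10],[0,0,0,0,0,-0.001,10],[0,0,0,0,0,0,10]]]' 30
python3 z.py h1
```

```text
time: 16.1
position: [0.5129, 0.0993, 0.1077]
tool_rot: [-0.112, -0.698, 0.698, 0.115]
ft_force: [-3.7, -0.9, 10.9]
grip_width: 0.0149
16.1 pos [0.5129 0.0993 0.1077] F [-3.68 -0.89 10.88] M [-0.22  0.6   0.03] w 0.0149
rackpos [-54.8  -3.6 107.7] Frack [-3.21 -2.02 10.88]
time: 16.73
position: [0.5152, 0.1061, 0.1077]
tool_rot: [0.112, 0.698, -0.698, -0.115]
ft_force: [-3.4, -1.2, 10.9]
grip_width: 0.0149
16.73 pos [0.5152 0.1061 0.1077] F [-3.44 -1.24 10.9 ] M [-0.18  0.6   0.01] w 0.0149
rackpos [-54.8   3.6 107.7] Frack [-2.86 -2.27 10.9 ]
```

View pics/h1.png

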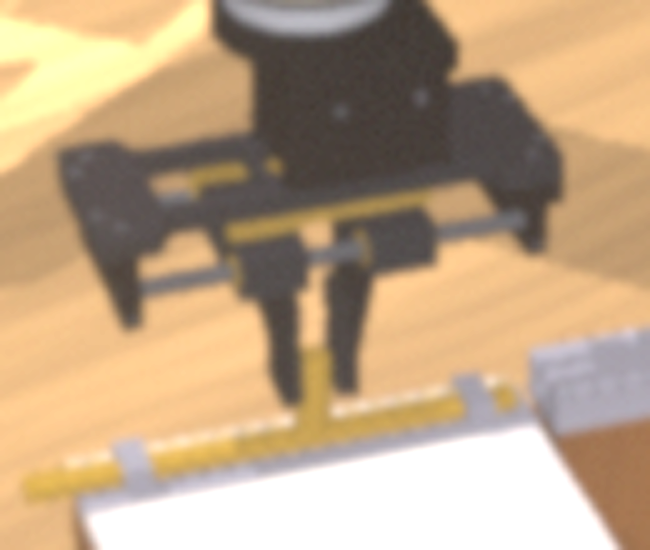

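```bash
python3 -m crank '[[[0,0,0,0,0,-0.002,10],[0,0,0,0,0,-0.002,10],[0,0,0,0,0,-0.002,10],[0,0,0,0,0,-0.001,10],[0,0,0,0,0,0,10]]]' 30
python3 -c "from plan import *;show()"
python3 -m crank '[[[0,0,0,0,0,-0.001,10],[0,0,0,0,0,-0.001,10],[0,0,0,0,0,-0.001,10],[0,0,0,0,0,-0.001,10],[0,0,0,0,0,0,10]]]' 30
python3 -c "from plan import *;show()"
python3 -m crank '[[[0,0,0,0,0,-0.001,10],[0,0,0,0,0,-0.001,10],[0,0,0,0,0,-0.001,10],[0,0,0,0,0,-0.001,10],[0,0,0,0,0,0,10]]]' 30
python3 z.py h2
```

```text
time: 17.4
position: [0.5175, 0.1127, 0.1077]
tool_rot: [0.113, 0.698, -0.698, -0.115]
ft_force: [-2.6, -1.3, 10.8]
grip_width: 0.0148
17.4 pos [0.5175 0.1127 0.1077] F [-2.58 -1.32 10.77] M [-0.18  0.6  -0.06] w 0.0148
rackpos [-54.8  10.6 107.7] Frack [-2.03 -2.08 10.77]
time: 18.02
position: [0.5188, 0.1165, 0.1077]
tool_rot: [0.113, 0.698, -0.698, -0.115]
ft_force: [-3.7, -1.1, 10.7]
grip_width: 0.0152
18.02 pos [0.5188 0.1165 0.1077] F [-3.68 -1.06 10.73] M [-0.17  0.56  0.01] w 0.0152
rackpos [-54.8  14.6 107.7] Frack [-3.15 -2.18 10.73]
time: 18.65
position: [0.5201, 0.1203, 0.1077]
tool_rot: [0.113, 0.698, -0.698, -0.115]
ft_force: [-2.6, -1.2, 10.2]
grip_width: 0.0152
18.65 pos [0.5201 0.1203 0.1077] F [-2.64 -1.22 10.23] M [-0.22  0.6  -0.02] w 0.0152
rackpos [-54.8  18.6 107.7] Frack [-2.11 -2.   10.23]
```

View pics/h2.png

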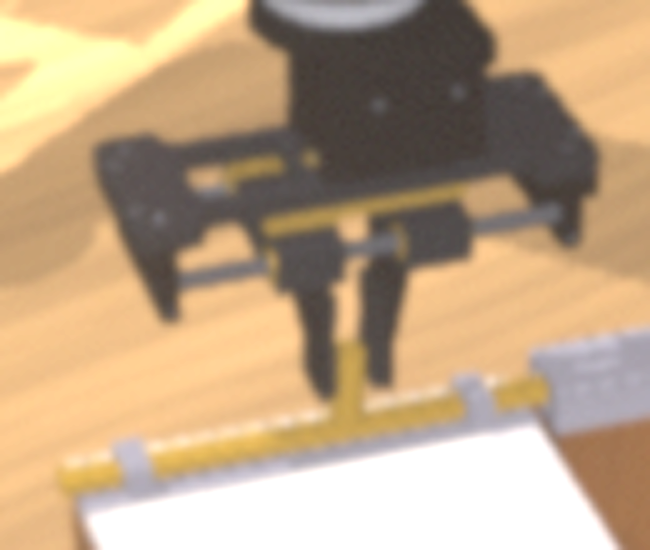

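```bash
python3 -m crank '[[[0,0,0,0,0,-0.001,10],[0,0,0,0,0,-0.001,10],[0,0,0,0,0,-0.001,10],[0,0,0,0,0,-0.001,10],[0,0,0,0,0,0,10]]]' 30
python3 -c "from plan import *;show()"
```

```text
time: 19.32
position: [0.5214, 0.1241, 0.1077]
tool_rot: [0.113, 0.698, -0.698, -0.115]
ft_force: [-3.6, -1.9, 10.3]
grip_width: 0.0146
19.32 pos [0.5214 0.1241 0.1077] F [-3.55 -1.86 10.3 ] M [-0.14  0.61 -0.01] w 0.0146
rackpos [-54.7  22.6 107.7] Frack [-2.78 -2.89 10.3 ]
```

```bash
python3 -m crank '[[[0,0,0,0,0,-0.001,10],[0,0,0,0,0,-0.001,10],[0,0,0,0,0,-0.001,10],[0,0,0,0,0,-0.001,10],[0,0,0,0,0,0,10]]]' 30
python3 -c "from plan import *;show()"
```

```text
time: 19.95
position: [0.5226, 0.1279, 0.1077]
tool_rot: [0.113, 0.698, -0.698, -0.115]
ft_force: [-4.0, -0.5, 10.2]
grip_width: 0.0148
19.95 pos [0.5226 0.1279 0.1077] F [-4.03 -0.53 10.15] M [-0.21  0.61  0.01] w 0.0148
rackpos [-54.7  26.6 107.7] Frack [-3.65 -1.79 10.15]
```

```bash
python3 -m crank '[[[0,0,0,0,0,-0.001,10],[0,0,0,0,0,-0.001,10],[0,0,0,0,0,-0.001,10],[0,0,0,0,0,-0.001,10],[0,0,0,0,0,0,10]]]' 30
python3 -c "from plan import *;show()"
```

```text
time: 20.58
position: [0.5239, 0.1317, 0.1077]
tool_rot: [0.113, 0.698, -0.698, -0.115]
ft_force: [-2.4, -2.1, 8.6]
grip_width: 0.0151
20.57 pos [0.5239 0.1317 0.1077] F [-2.37 -2.07  8.63] M [-0.18  0.58 -0.01] w 0.0151
rackpos [-54.7  30.6 107.7] Frack [-1.58 -2.72  8.63]
```

```bash
python3 -m crank '[[[0,0,0,0,0,-0.001,10],[0,0,0,0,0,-0.001,10],[0,0,0,0,0,-0.001,10],[0,0,0,0,0,0,10],[0,0,0,0,0,0,10]]]' 30
python3 -c "from plan import *;show()"
```

```text
time: 21.2
position: [0.5249, 0.1345, 0.1077]
tool_rot: [0.113, 0.698, -0.698, -0.115]
ft_force: [-2.8, -1.4, 10.8]
grip_width: 0.0151
21.2 pos [0.5249 0.1345 0.1077] F [-2.78 -1.41 10.76] M [-0.14  0.53  0.06] w 0.0151
rackpos [-54.7  33.6 107.7] Frack [-2.19 -2.22 10.76]
```

```bash
python3 -m crank '[[[0,0,0,0,0,-0.001,10],[0,0,0,0,0,-0.001,10],[0,0,0,0,0,-0.001,10],[0,0,0,0,0,0,10],[0,0,0,0,0,0,10]]]' 30
python3 -c "from plan import *;show()"
```

```text
time: 21.82
position: [0.5259, 0.1374, 0.1078]
tool_rot: [0.113, 0.698, -0.698, -0.115]
ft_force: [-2.7, -1.2, 10.9]
grip_width: 0.0145
21.82 pos [0.5259 0.1374 0.1078] F [-2.74 -1.2  10.94] M [-0.16  0.54  0.02] w 0.0145
rackpos [-54.7  36.6 107.8] Frack [-2.22 -2.01 10.94]
```

```bash
python3 -m crank '[[[0,0,0,0,0,-0.001,10],[0,0,0,0,0,-0.001,10],[0,0,0,0,0,-0.001,10],[0,0,0,0,0,0,10],[0,0,0,0,0,0,10]]]' 30
python3 -c "from plan import *;show()"
```

```text
time: 22.45
position: [0.5268, 0.1403, 0.1078]
tool_rot: [0.113, 0.698, -0.698, -0.115]
ft_force: [-3.2, -1.3, 9.8]
grip_width: 0.0147
22.45 pos [0.5268 0.1403 0.1078] F [-3.17 -1.26  9.78] M [-0.15  0.57  0.  ] w 0.0147
rackpos [-54.7  39.7 107.8] Frack [-2.6  -2.21  9.78]
```

```bash
python3 -m crank '[[[0,0,0,0,0,-0.001,10],[0,0,0,0,0,-0.001,10],[0,0,0,0,0,-0.001,10],[0,0,0,0,0,0,10],[0,0,0,0,0,0,10]]]' 30
python3 z.py i1
```

```text
time: 23.08
position: [0.5278, 0.1431, 0.1078]
tool_rot: [0.113, 0.698, -0.698, -0.115]
ft_force: [-2.7, -0.6, 9.8]
grip_width: 0.0151
23.07 pos [0.5278 0.1431 0.1078] F [-2.68 -0.61  9.82] M [-0.17  0.59 -0.01] w 0.0151
rackpos [-54.7  42.7 107.8] Frack [-2.34 -1.44  9.82]
```

View pics/i1.png

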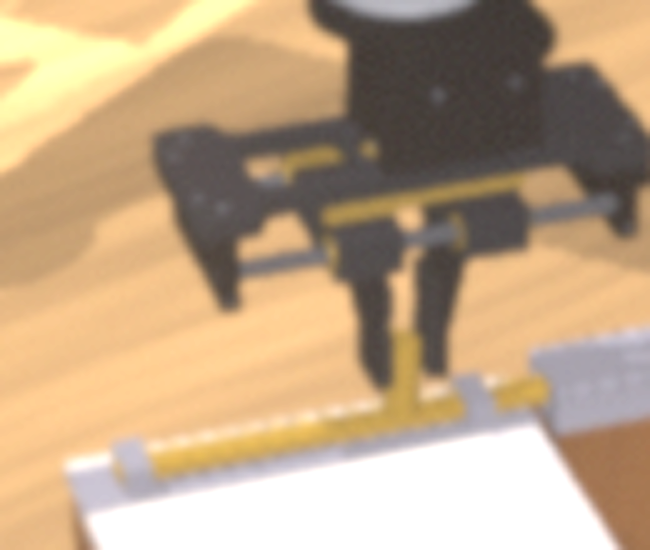

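```bash
python3 -m crank '[[[0,0,0,0,0,-0.001,10],[0,0,0,0,0,-0.001,10],[0,0,0,0,0,-0.001,10],[0,0,0,0,0,0,10],[0,0,0,0,0,0,10]]]' 30
python3 -c "from plan import *;show()"
```

```text
time: 23.75
position: [0.5288, 0.146, 0.1078]
tool_rot: [0.113, 0.698, -0.698, -0.115]
ft_force: [-3.2, -1.6, 10.1]
grip_width: 0.0149
23.75 pos [0.5288 0.146  0.1078] F [-3.23 -1.63 10.07] M [-0.18  0.5   0.01] w 0.0149
rackpos [-54.7  45.7 107.8] Frack [-2.54 -2.58 10.07]
```

```bash
python3 -m crank '[[[0,0,0,0,0,-0.001,10],[0,0,0,0,0,-0.001,10],[0,0,0,0,0,-0.001,10],[0,0,0,0,0,0,10],[0,0,0,0,0,0,10]]]' 30
python3 -c "from plan import *;show()"
```

```text
time: 24.38
position: [0.5297, 0.1488, 0.1078]
tool_rot: [0.113, 0.698, -0.698, -0.115]
ft_force: [-3.0, -1.7, 10.3]
grip_width: 0.0151
24.38 pos [0.5297 0.1488 0.1078] F [-2.99 -1.71 10.28] M [-0.19  0.52  0.02] w 0.0151
rackpos [-54.7  48.7 107.8] Frack [-2.29 -2.57 10.28]
```

```bash
python3 -m crank '[[[0,0,0,0,0,-0.001,10],[0,0,0,0,0,-0.001,10],[0,0,0,0,0,-0.001,10],[0,0,0,0,0,0,10],[0,0,0,0,0,0,10]]]' 30
python3 z.py i2
```

```text
time: 25.0
position: [0.5307, 0.1516, 0.1078]
tool_rot: [0.113, 0.698, -0.698, -0.115]
ft_force: [-3.4, -1.7, 9.8]
grip_width: 0.0149
25.0 pos [0.5307 0.1516 0.1078] F [-3.38 -1.75  9.77] M [-0.14  0.53  0.02] w 0.0149
rackpos [-54.7  51.7 107.8] Frack [-2.64 -2.74  9.77]
```

View pics/i2.png

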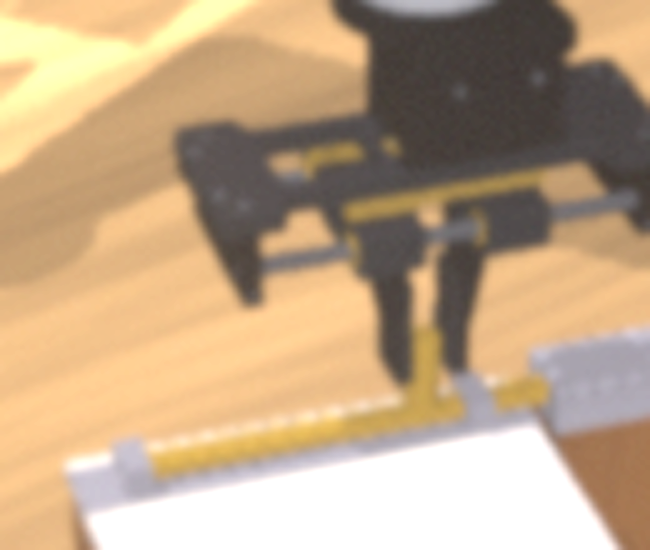

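```bash
python3 -m crank '[[[0,0,0,0,0,-0.001,10],[0,0,0,0,0,-0.001,10],[0,0,0,0,0,-0.001,10],[0,0,0,0,0,0,10],[0,0,0,0,0,0,10]]]' 30
python3 -c "from plan import *;show()"
```

```text
time: 25.68
position: [0.5317, 0.1545, 0.1078]
tool_rot: [0.113, 0.698, -0.698, -0.115]
ft_force: [-2.4, -1.5, 10.0]
grip_width: 0.0151
25.68 pos [0.5317 0.1545 0.1078] F [-2.39 -1.47  9.96] M [-0.21  0.53 -0.01] w 0.0151
rackpos [-54.6  54.7 107.8] Frack [-1.79 -2.15  9.96]
```

```bash
python3 -m crank '[[[0,0,0,0,0,-0.001,10],[0,0,0,0,0,-0.001,10],[0,0,0,0,0,-0.001,10],[0,0,0,0,0,0,10],[0,0,0,0,0,0,10]]]' 30
python3 -c "from plan import *;show()"
```

```text
time: 26.3
position: [0.5327, 0.1573, 0.1078]
tool_rot: [0.113, 0.698, -0.698, -0.115]
ft_force: [-3.6, -0.9, 9.7]
grip_width: 0.0149
26.3 pos [0.5327 0.1573 0.1078] F [-3.63 -0.87  9.7 ] M [-0.16  0.52  0.06] w 0.0149
rackpos [-54.6  57.7 107.8] Frack [-3.16 -1.99  9.7 ]
```

```bash
python3 -m crank '[[[0,0,0,0,0,-0.001,10],[0,0,0,0,0,-0.001,10],[0,0,0,0,0,0,10],[0,0,0,0,0,0,10],[0,0,0,0,0,0,10]]]' 30
python3 -c "from plan import *;show()"
```

```text
time: 26.92
position: [0.5333, 0.1592, 0.1078]
tool_rot: [0.113, 0.698, -0.698, -0.115]
ft_force: [-2.0, -2.0, 9.7]
grip_width: 0.015
26.93 pos [0.5333 0.1592 0.1078] F [-1.97 -2.    9.69] M [-0.19  0.55  0.01] w 0.015
rackpos [-54.6  59.7 107.8] Frack [-1.23 -2.53  9.69]
```

```bash
python3 -m crank '[[[0,0,0,0,0,-0.001,10],[0,0,0,0,0,-0.001,10],[0,0,0,0,0,0,10],[0,0,0,0,0,0,10],[0,0,0,0,0,0,10]]]' 30
python3 z.py i3
```

```text
time: 27.55
position: [0.5336, 0.1601, 0.1078]
tool_rot: [-0.112, -0.697, 0.698, 0.115]
ft_force: [-3.8, -4.4, 10.8]
grip_width: 0.0148
27.55 pos [0.5336 0.1601 0.1078] F [-3.76 -4.44 10.81] M [-0.76  0.58  0.07] w 0.0148
rackpos [-54.6  60.6 107.8] Frack [-2.14 -5.4  10.81]
```

View pics/i3.png

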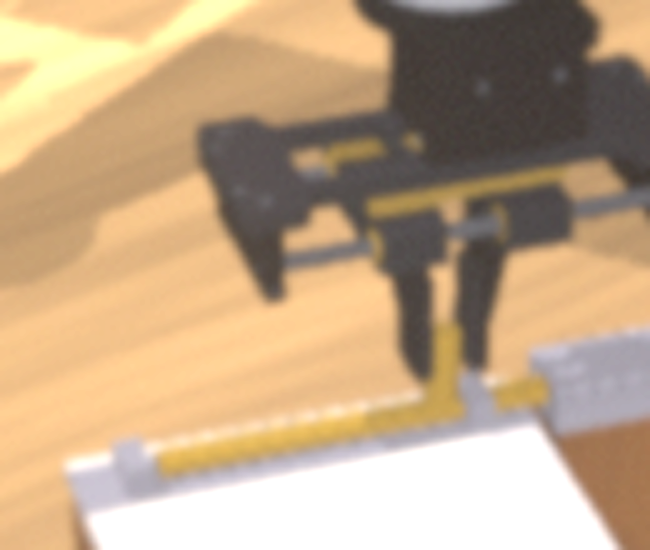

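```bash
python3 -m crank '[[[0,0,0,0,0,-0.0005,10],[0,0,0,0,0,-0.0005,10],[0,0,0,0,0,0,10],[0,0,0,0,0,0,10],[0,0,0,0,0,0,10]]]' 40
python3 - <<'E'
from plan import *
for i in range(3):
    p=robot.camera("scene"); show()
a=p["img"][175:225,310:370,::-1]; cv2.imwrite("pics/j1.png",cv2.convertScaleAbs(cv2.resize(a,None,fx=10,fy=10,interpolation=cv2.INTER_CUBIC),alpha=1.7,beta=20))
E
```

```text
time: 28.22
position: [0.5336, 0.1603, 0.1078]
tool_rot: [-0.112, -0.697, 0.699, 0.115]
ft_force: [-4.1, -5.8, 11.6]
grip_width: 0.0147
28.27 pos [0.5336 0.1603 0.1078] F [-4.4  -6.39 12.35] M [-1.15  0.63  0.01] w 0.0149
rackpos [-54.7  60.8 107.8] Frack [-2.13 -7.46 12.35]
28.32 pos [0.5336 0.1603 0.1078] F [-4.06 -7.15 11.63] M [-1.15  0.71  0.06] w 0.0143
rackpos [-54.7  60.8 107.8] Frack [-1.57 -8.07 11.63]
28.38 pos [0.5336 0.1603 0.1078] F [-4.8  -5.83 11.63] M [-1.09  0.7   0.04] w 0.0145
rackpos [-54.7  60.8 107.8] Frack [-2.68 -7.05 11.63]
```

View pics/j1.png

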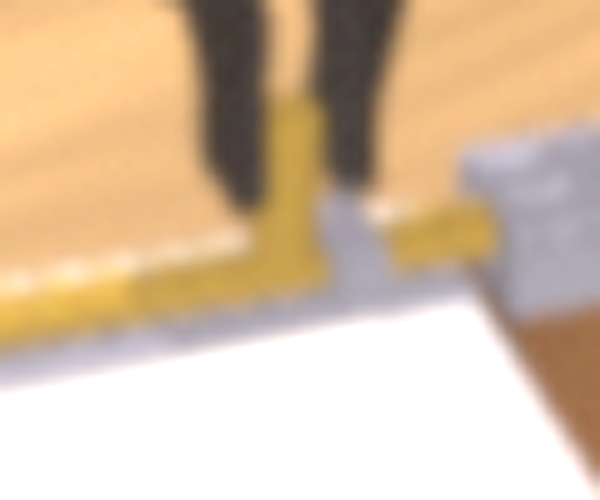

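```bash
python3 -m crank '[[[0,0,0,0,0,-0.0005,10],[0,0,0,0,0,-0.0005,10],[0,0,0,0,0,-0.0005,10],[0,0,0,0,0,0,10],[0,0,0,0,0,0,10]]]' 40
cat > m.py <<'E'
from plan import *
B=rz(YAW);L=[]
for i in range(6):
    robot.camera("scene"); o=robot.get_obs(); L.append(np.r_[B.T@(np.array(o["position"])-ORG)*1000,B.T@o["ft_force"],o["moment"],o["grip_width"]*1000])
print(o["time"],np.mean(L,0).round(2),np.std(L,0)[3:6].round(2))
E
python3 m.py
```

```text
time: 29.0
position: [0.5337, 0.1607, 0.1078]
tool_rot: [-0.111, -0.696, 0.7, 0.115]
ft_force: [-4.2, -9.9, 11.5]
grip_width: 0.0145
29.3 [-54.68  61.2  107.76  -1.18 -10.58  12.55  -1.6    0.77   0.03  14.62] [0.4  0.59 0.35]
```

```bash
python3 -m crank '[[[0,0,0,0,0,-0.0005,10],[0,0,0,0,0,-0.0005,10],[0,0,0,0,0,-0.0005,10],[0,0,0,0,0,-0.0005,10],[0,0,0,0,0,0,10]]]' 40
python3 m.py
```

```text
time: 29.92
position: [0.5338, 0.1612, 0.1077]
tool_rot: [-0.111, -0.695, 0.701, 0.115]
ft_force: [-4.5, -12.3, 14.1]
grip_width: 0.0147
30.225 [-54.71  61.71 107.75  -0.41 -14.66  13.29  -2.3    0.91   0.05  14.58] [0.32 0.51 0.57]
```

```bash
python3 -m crank '[[[0,0,0,0,0,-0.0005,10],[0,0,0,0,0,-0.0005,10],[0,0,0,0,0,0,10],[0,0,0,0,0,0,10],[0,0,0,0,0,0,10]]]' 40
python3 m.py
```

```text
time: 30.85
position: [0.5339, 0.1614, 0.1077]
tool_rot: [-0.111, -0.695, 0.701, 0.115]
ft_force: [-5.6, -15.4, 13.3]
grip_width: 0.0148
31.15 [-54.73  61.98 107.73  -0.39 -16.35  13.69  -2.6    0.98   0.05  14.74] [0.32 0.24 0.27]
```

```bash
python3 -m crank '[[[0,0,0,0,0,0.0008,10],[0,0,0,0,0,0.0008,10],[0,0,0,0,0,0.0008,10],[0,0,0,0,0,0.0006,10],[0,0,0,0,0,0,10]]]' 40
python3 m.py
```

```text
time: 31.78
position: [0.5339, 0.161, 0.1078]
tool_rot: [-0.112, -0.696, 0.699, 0.115]
ft_force: [-4.0, -8.6, 11.9]
grip_width: 0.0148
32.075 [-54.7   61.5  107.75  -1.37  -9.7   12.05  -1.43   0.79   0.    14.61] [0.55 0.34 0.78]
```

```bash
python3 -m crank '[[[0,0,0,0,-0.0003,0.0008,10],[0,0,0,0,-0.0003,0.0007,10],[0,0,0,0,0,0.0005,10],[0,0,0,0,0,0,10],[0,0,0,0,0,0,10]]]' 40
python3 m.py
```

```text
time: 32.7
position: [0.5337, 0.1604, 0.1079]
tool_rot: [-0.112, -0.697, 0.699, 0.115]
ft_force: [-1.6, -3.9, 7.9]
grip_width: 0.0147
33.0 [-54.64  60.97 107.89  -1.11  -5.23   7.97  -0.74   0.46   0.    14.74] [0.35 0.62 0.53]
```

```bash
python3 -m crank '[[[0,0,0,0,0,0.0005,30],[0,0,0,0,0,0.0005,40],[0,0,0,0,0,0,40],[0,0,0,0,0,0,40],[0,0,0,0,0,0,40]]]' 20
python3 z.py k1; python3 m.py
```

```text
time: 33.62
position: [0.5329, 0.1612, 0.1072]
tool_rot: [0.112, 0.698, -0.698, -0.116]
ft_force: [-0.3, 0.3, 0.1]
grip_width: 0.0344
33.62 pos [0.5329 0.1612 0.1072] F [-0.26  0.33  0.11] M [ 0.03  0.01 -0.01] w 0.0344
rackpos [-55.6  61.5 107.2] Frack [-0.35  0.23  0.11]
33.975 [-55.63  61.38 107.33   0.13  -0.05   0.11   0.07   0.03  -0.    34.69] [0.49 0.4  0.46]
```

View pics/k1.png

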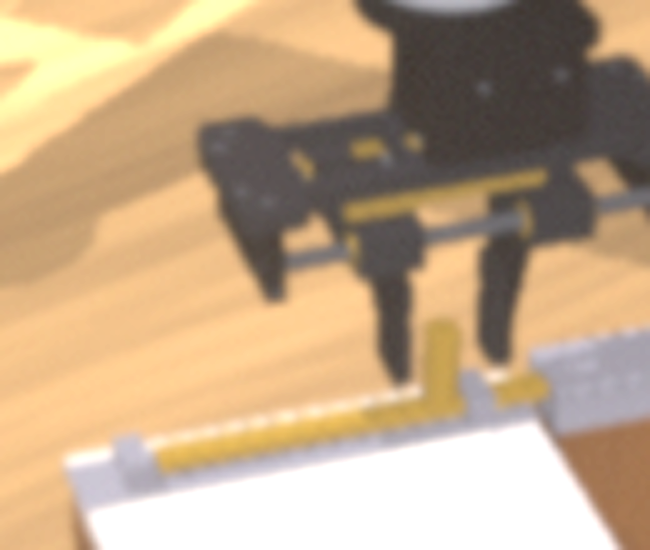

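```bash
python3 -m crank '[[[0,0,0,0,-0.005,0,40],[0,0,0,0,-0.015,0,40],[0,0,0,0,-0.02,0,40],[0,0,0,0,-0.03,0,40],[0,0,0,0,-0.03,0,40]]]'
python3 -m crank '[[[0,0,0,0.03,-0.02,0.03,40],[0,0,0,0.03,-0.01,0.04,40],[0,0,0,0.03,0,0.04,40],[0,0,0,0.03,0,0.04,40],[0,0,0,0,0,0,40]]]'
python3 - <<'E'
from plan import *
show(); p=shoot("l"); q=[ORG[0],ORG[1],YAW]
a=cv2.resize(p["scene"]["img"][150:270,240:400,::-1],None,fx=5,fy=5,interpolation=cv2.INTER_CUBIC)
def m(X,col):
    r=proj(p["scene"],X)[0]; cv2.circle(a,(int((r[1]-240)*5),int((r[0]-150)*5)),4,col,1)
for y in(-100,100): m(world(q,lidpt(0,(-146,y,4))),(0,0,255))
m(world(q,lidpt(0,(-121,59,51.5))),(0,255,0))
cv2.imwrite("pics/l_s.png",a)
cv2.imwrite("pics/l_t.png",cv2.resize(p["top"]["img"][200:350,180:380,::-1],None,fx=4,fy=4,interpolation=cv2.INTER_CUBIC))
E
```

```text
time: 34.6
position: [0.5335, 0.1609, 0.2093]
tool_rot: [0.112, 0.698, -0.697, -0.115]
ft_force: [0.8, 0.0, -0.2]
grip_width: 0.0352
time: 35.22
position: [0.3687, 0.0562, 0.2387]
tool_rot: [0.113, 0.698, -0.698, -0.117]
ft_force: [0.8, 0.1, -0.1]
grip_width: 0.0347
35.23 pos [0.3687 0.0562 0.2387] F [ 0.79  0.06 -0.06] M [0.09 0.   0.01] w 0.0347
rackpos [-177.7  -90.5  238.7] Frack [ 0.73  0.31 -0.06]
```

View pics/l_s.png

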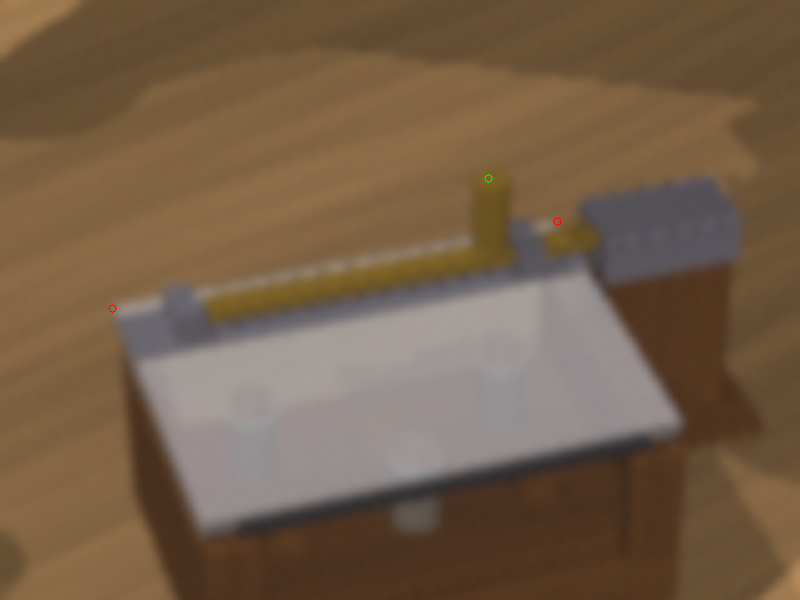

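View pics/l_t.png

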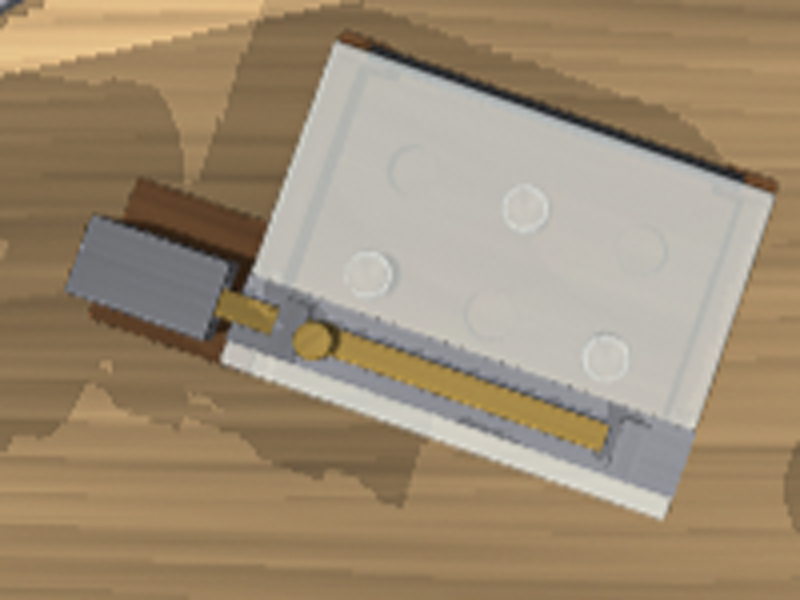

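```bash
python3 - <<'E'
from h import *
p=shoot("m")
for n in("knob_top","bolt_tip","lid_edge"):
    s=[robot.spot_in(p[c],n) for c in("scene","top")]
    if all(s): print(n,tri(p["scene"],s[0][0]["at"],p["top"],s[1][0]["at"]).round(4),[x[0]["conf"] for x in s])
print(robot.get_obs()["time"]); print(robot.hand_in())
E
```

```text
bolt_tip [0.5227 0.1254 0.1045] [0.76, 0.84]
lid_edge [0.5608 0.0851 0.0975] [0.75, 0.81]
35.725
the job is handed in; nothing more can be done
None
```

View pics/m_top.png

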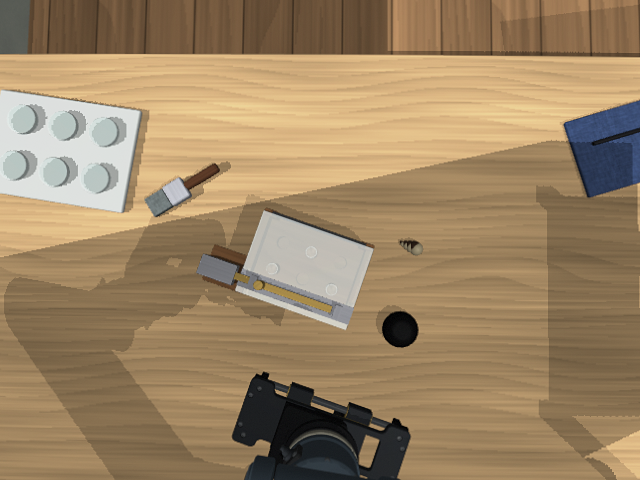

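The rack is bolted shut and I handed the job in at 35.7 s. I pinched the bolt's knob, pressed the lid shut and held it with 8–14 N. I then slid the bolt about 73 mm into the keeper and pushed it against the stop, opened the gripper and backed away.

**The stop:** I read 16.4 N at the tool, about 14 N on the stop after the roughly 2.3 N of friction. It gave about 1.1–1.2 mm per 10 N, which matches the rubber facing. By then the knob was close to the +y staple, and the pictures alone could not show whether it touched. I relied on the measured give, because a steel staple would hardly have yielded.

**Last checks:** After I let go, the wrist forces were about zero. The lid's free-edge corners were still within about a pixel or two of where the shut lid should appear. The bolt was in the socket, and the basalt, shell and brush looked unmoved.

**What failed or disagreed:**
- **First pinch missed:** the fingers closed just above the knob, because in the pictures they sat roughly 15–25 mm higher than the reported tool position. I went down another 15 mm or so by the pictures and gripped it properly.
- **Detector at the end:** it did not find `knob_top` in both pictures. Its `bolt_tip` and `lid_edge` positions looked wrong, so I did not use them.
- **Small spring-back:** I eased off to about 5 N at the tool before opening, so the bolt may have come back a millimetre or so, as the rubber's give allows.

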